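Change of bench pin: lay flat, slide home, lock with the quarter-turn key

TASK

Fit the dark wooden bench pin to its steel holder: take it from the rack, where it stands on edge, lay it flat on the bench and let go, then take it again across its width and slide its slotted end into the holder's mouth until it is fully home against the stop. Then fetch the orange-handled quarter-turn key from its stand, line its wing up with the slot in the holder's cover, push it down until its brass collar sits on the cover, turn it a quarter turn clockwise (seen from above) so that it is locked, and let go. Leave the red tin, the cream jar and the brown block where they are.

Things in the scene. Friction and masses are not known exactly. Their poses are not given: they have to be found in the camera images.
- pin: Dark wooden bench pin 140 x 40 x 18 mm, 90 g. Origin at its centre; x along it to the slotted tail (+70 mm), y across its width, z across its thickness. Through slot 48 x 14 mm centred at x = +38; open notch 12 mm wide, 32 deep in the front end. Broad faces alike: either may be up. Starts on edge (y vertical), tail to the robot's right, edges 6 and 46 mm above the bench. Flat on the bench: origin 9 mm up.
- pin_tail (a point): Middle of the end face of the pin's slotted tail (x = +70 mm of the pin); axes as the pin. On edge the pin topples flat once leaned more than 24 degrees.
- rack: Grey rack fixed to the bench: base plate 150 x 50 x 6 mm and, at both ends, a pair of cheeks (22 mm long, 29 mm high, 21 mm apart) that hold the pin on edge; between them the pin is free over 92 mm. Origin under its centre on the bench, x along the pin, to the robot's right.
- holder: Blue and steel holder fixed to the bench, 98 x 88 x 63 mm. Origin at bench level under its middle; x is the way the pin slides in (to the robot's right), z up. Channel along x: floor top z = 34 mm, side walls 44 mm apart, cover underside z = 55 from x = -24 mm on, stop at x = +40. Pin home: its centre at x = -30, z = 43 mm, its front 50 mm standing out clear.
- keyhole (a point): Centre of the slot in the cover's top face (holder x = +8, z = 63 mm); axes as the holder. The slot is 48 mm along x, 14 mm wide. The floor has the same slot; the pin's slot lines up only when the pin is home (within 4 mm). Below, stops let the key turn clockwise only, to just past 90 degrees.
- mouth (a point): Middle of the front edge of the channel's floor (holder x = -50 mm), 34 mm above the bench; axes as the holder. From here to x = -24 mm is a lead-in with flared sides, open at the top except for the cover's small upturned lip from x = -37 mm.
- stop (a point): Middle of the foot of the stop face at the end of the channel (holder x = +40 mm), 34 mm above the bench; axes as the holder.
- key: Quarter-turn key, 94 mm tall, 140 g, upright. Origin on its axis at the underside of its brass collar (32 mm diameter, 6 thick); x along wing and handle bar, which are parallel, z up. Below: 10 mm shaft; wing 38 mm along x, 9 wide, z = -39 to -47, rounded nose to -50 mm. Half-turned it is the same. In place: collar on the cover, wing below the floor; locked: bar along the holder's y, over the red marks.
- key_bar (a point): Centre of the key's orange handle bar, 35 mm above the collar's underside; the bar is 84 mm along x, 13 mm wide and 18 mm high; a 16 mm stem below it. Axes as the key.
- key_stand: Black block 72 x 44 x 56 mm fixed to the bench, origin under its centre; the key stands in a 53 mm deep slot along its x (50 x 15 mm), collar on its top, so lift the key at least 55 mm to clear it.
- red_tin: Red tin, 56 mm diameter, 58 mm tall, loose; origin under its centre. Leave it. The bench from x = 0.40 to 0.52 m, y = 0.19 to 0.35 m, between the tins and the rack, always starts clear.
- cream_jar: Cream jar with a white lid, 64 mm diameter, 56 mm tall, loose; origin under its centre. Leave it.
- brick: Dark brown charcoal block, 35 x 47 x 35 mm, loose; origin under its centre. Leave it.
Things that resemble listed ones, but are neither listed nor needed, are in the scene too. There is more than one size of the key; the one meant has the size given above.

How it is judged (in metres and radians):
On the way, in this order (a step that is already met when the one before it is completed fails the run):
1. the pin lies flat on the bench, let go (height (world z) of pin below 0.014 m and angle between the z axis of pin and the z axis of holder, either way round below 0.12 rad and contact force between the fingers and pin below 0.1 N and linear speed of pin below 0.02 m/s), for 0.2 s.
2. the pin is fully home in the holder, its tail within 4 mm of the stop (x of pin_tail in the frame of stop above -0.004 m and z of pin in the frame of holder between 0.039 and 0.05 m and horizontal distance between pin_tail and stop below 0.006 m), for 0.2 s.
3. the key is pushed in with its wing lined up with the slot, its collar within 4 mm of the cover (z of key in the frame of keyhole below 0.004 m and horizontal distance between key and keyhole below 0.006 m and angle between the x axis of key and the x axis of holder, either way round below 0.5 rad), for 0.1 s.
At the end, for the whole second after the job is handed in: The pin is in the holder with its tail within 4 mm of the stop; the key stands upright in the slot, collar within 4 mm of the cover, its bar within 17 degrees of straight across the holder; both at rest and released (x of pin_tail in the frame of stop above -0.004 m and horizontal distance between pin_tail and stop below 0.006 m and z of pin in the frame of holder between 0.037 and 0.05 m and z of key in the frame of keyhole between -0.004 and 0.004 m and horizontal distance between key and keyhole below 0.006 m and angle between key's own z axis and vertical below 0.1 rad and angle between the x axis of key and the y axis of holder, either way round below 0.3 rad and linear speed of each of key, pin below 0.02 m/s); the robot touches nothing.
It fails at once if the red tin, the cream jar or the brown block is shifted by more than 25 mm (distance of any of red_tin, cream_jar, brick from where it was at the start of the episode above 0.025 m).
It also fails if it takes over 66 s, if anything falls off the work surface, if the arm or the gripper's body presses on something with over 40 N, if the wrist force passes 120 N, or if a joint passes its speed limit or range.

ROBOT

A 7-joint arm with a two-finger parallel gripper is mounted at the origin on a cart in front of the work surface, level with it; the furniture and walls round the work are solid. World frame = base frame: x ahead of the robot, y to its left, z up, the work surface at z = 0. Lengths are in m, angles in degrees, forces in N, time in s.
With the tool pointing down it reaches from about 0.35 to 0.9 m from the base axis. Payload 19.9 kg.
Tool frame: the origin (TCP) lies on the centre line of the jaws, within the pads' length; the fingertips stand 14 mm ahead of it and the grasp point (between the pads) lies 5 mm behind it; y points along the fingers, z is the direction in which the jaws open and shut, and the axes are right-handed (so a half turn about y gives the same grasp; the last joint's range is limited). The gripper opens to 85 mm and grips with 20 to 120 N. Pads are 22 mm wide; open, the fingers measure 114 mm over their backs; the gripper's body (76 mm by 85 mm) begins 54 mm behind the grasp point. The pads swing forward as they close: fully open they stand 13 mm farther back than shut.
Start: joints at [-74.972, 23.915, -0.59, 92.452, 0.269, 63.638, -3.037], TCP at [0.187, 0.596, 0.245] pointing down, gripper open.
Joint ranges: [-161.28, 161.28], [-22.2, 115.67], [-73.04, 71.86], [3.21, 147.25], [-68.34, 248.33], [10.77, 114.83], [-161.83, 161.83]. Speed limits (degrees/s): [108.29, 108.29, 136.94, 136.94, 172.46, 172.46, 172.46].

INTERFACE

Orientations are given as a 3x3 rotation matrix whose columns are the frame's x, y, z axes.
In Python, from plant import monitor, cams, ticket gives the robot as it stands. The module is installed in compiled form; this text tells all that it offers.
- The arm moves only by the tool apply_moves, never from a script. Its argument "increments" is a list of rows, each an object of numbers: "dx", "dy", "dz": the shift along the tool's x, y, z in cm; "ax", "ay", "az": the turn, a rotation vector about the tool's x, y, z in rad; "grip": the closure, from 0 (fully open) to 1 (shut). A call has 1 to 5 rows; each row shifts and turns the pose as measured when the row begins, along the tool's axes as they then stand; what a row does not reach is not made up. A row lasts 1/8 s, in which the tool goes at most 62.5 mm and 10.7 degrees, less where a joint would pass 70% of its speed; a pose out of reach is approached as far as the arm can. A call is refused whole if a number of a shift passes 6.25 or a number of a turn 0.188, either way. A call with a gripper value outside its range is refused whole. The fingers move at their own pace and stop on an object; the grip force is fixed at half the most. Time passes only in rows, so rows that do not move let the fingers close. It gives the time, the measured TCP pose, the force and the opening at its end, in the units of the state.
- monitor.get_state(): the state, without advancing time (a new reading comes with each control period).
- cams.capture(name): name is "scene" or "top" or "wrist"; returns (picture, depth): 384x512x3 uint8, red, green, blue; 384x512 float32, m along the optical axis (not along the pixel's ray), 0 where there is no reading.
- cams.calibration(name): a dict with "fov_y" (degrees; the focal length in pixels is half the picture's height over the tangent of half this angle, whatever the lens; pixels are square), "cx", "cy" (the principal point, pixels), "R" (3x3) and "t" (3): a world point X has camera coordinates R X + t. Camera axes: x right, y down, z forward; pixel columns grow to the right and rows downward; lengths in m; the calibration is good to about 2 mm. A picture is of the moment at which its call begins: read the wrist's pose just before it. calibration takes no time and is no camera call; for the wrist camera it gives the pose at the moment of the call.
- ticket.hand_in(): hands the job in, once; it reports no verdict.
The state is a dict: "clock": time; "qpos": joint angles; "qvel": joint speeds; "joint_efforts": joint torques, N m; "ee_pos": TCP position; "tcp_rot": TCP orientation; "ft_force": force on the tool from outside, world axes, zero at the start; "wrist_torque": the same for the moment, N m; "finger_gap": finger opening in m.
Only numpy, scipy, OpenCV 4.12 (cv2) and the standard library are available. Lean on these libraries where they do the work, as an engineer would, in place of code of your own. Each camera call takes 0.05 s, during which the arm holds its last target. There are 200 camera calls.

## Working session

There is one attempt and no reset: what is moved stays moved. The work goes in short steps, Python scripts to look and compute and a tool call to move; the robot and the scene stay as the last step left them, time stands still between calls to the robot, and variables do not carry over. Pictures are saved under pics/ and viewed, about 8 in all and at most 12, crops included, and the job is handed in when it is done.

Besides the shell and the picture viewer there is one more tool, called after ">>>" in YAML: its name, and indented under it one key for each argument. apply_moves: Moves the arm, as the interface text tells. Its arguments: {"type":"object","properties":{"increments":{"type":"array"}},"required":["increments"]}

```bash
mkdir -p pics; cat > h.py <<'E'
import numpy as np, cv2
from plant import monitor, cams, ticket
def cal(n):
    c=cams.calibration(n); f=192/np.tan(np.radians(c['fov_y']/2)); return f,c['cx'],c['cy'],np.array(c['R']),np.array(c['t'])
def cloud(d,c):
    f,cx,cy,R,t=c; v,u=np.mgrid[0:384,0:512]
    P=np.stack([(u-cx)/f*d,(v-cy)/f*d,d],-1); return (P-t)@R
def ray(px,z,c):
    f,cx,cy,R,t=c; o=-R.T@t; r=R.T@np.array([(px[0]-cx)/f,(px[1]-cy)/f,1]); return o+r*(z-o[2])/r[2]
def snap(n,name):
    c=cal(n); p,d=cams.capture(n); cv2.imwrite('pics/%s.png'%name,p[:,:,::-1]); np.savez('pics/%s.npz'%name,p=p,d=d,f=c[0],cx=c[1],cy=c[2],R=c[3],t=c[4]); return p,d,c
def load(name):
    z=np.load('pics/%s.npz'%name); return z['p'],z['d'],(z['f'],z['cx'],z['cy'],z['R'],z['t'])
def st():
    s=monitor.get_state(); print('t',s['clock'],'p',np.round(s['ee_pos'],4),'R',np.round(s['tcp_rot'],3).tolist(),'F',np.round(s['ft_force'],1),'gap',s['finger_gap']); return s
E
python3 - <<'E'
from h import *
st()
for n in ['scene','top']:
    p,d,c=snap(n,n+'0'); print(n,c[0],-c[3].T@c[4],c[3].tolist())
a=cv2.imread('pics/scene0.png');b=cv2.imread('pics/top0.png')
E
```

```text
t 0.0 p [0.1869 0.5961 0.2447] R [[0.954, -0.0, 0.299], [-0.299, -0.001, 0.954], [0.0, -1.0, -0.001]] F [ 0.9 -0.7  0.3] gap 0.08551653966046337
scene 449.4689335100639 [ 0.14244581 -0.39392484  0.72787771] [[0.8750239416840836, -0.4840777825688486, -0.0013423497593108306], [-0.32318589973652806, -0.5821251636005695, -0.7461106942769961], [0.36039419486326435, 0.6532985491536292, -0.6658205689092392]]
top 398.78415353647733 [0.42870904 0.22718012 1.00279264] [[0.008252000307460624, -0.9998470298253782, 0.015421460381388892], [-0.9993114116421495, -0.008803522420564208, -0.036044424738992456], [0.03617467418927137, -0.015113402739280798, -0.9992311934707304]]
```

View pics/top0.png

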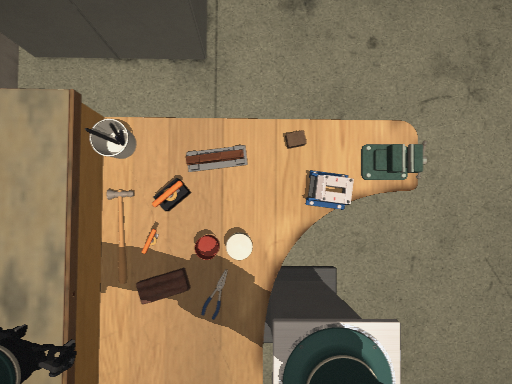

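View pics/scene0.png

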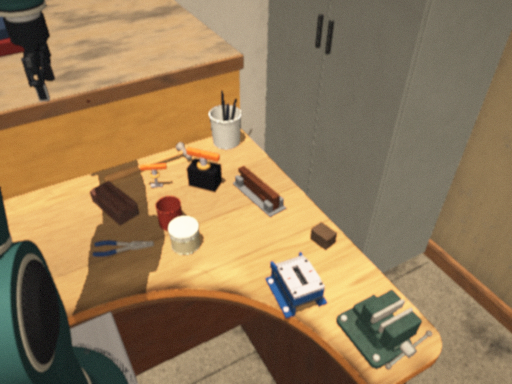

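The top view shows the pin in its rack at (215,158), the holder at (330,190) with its mouth on the left, the key in its stand at (172,193) and a smaller decoy key at (150,237). The tin is at (207,246), the jar at (239,246) and the brick at (294,139). The scene view agrees. Next I measure positions.

```bash
cat >> h.py <<'E'
def rect(P,m):
    (c,s,a)=cv2.minAreaRect((P[m][:,:2]*1000).astype(np.float32)); return np.round(c,1),np.round(s,1),round(a,1)
E
python3 - <<'E'
from h import *
for n in ['top0','scene0']:
    p,d,c=load(n); P=cloud(d,c); Z=P[...,2]; h=cv2.cvtColor(p,cv2.COLOR_RGB2HSV); H,S,V=[h[...,i].astype(int) for i in range(3)]
    ok=d>0
    def box(x0,x1,y0,y1,z0,z1): return ok&(P[...,0]>x0)&(P[...,0]<x1)&(P[...,1]>y0)&(P[...,1]<y1)&(Z>z0)&(Z<z1)
    def rep(t,m):
        if m.sum()<8: print(n,t,m.sum());return
        k=cv2.connectedComponentsWithStats(m.astype(np.uint8))
        i=1+np.argmax(k[2][1:,4]); m=k[1]==i
        print(n,t,m.sum(),rect(P,m),'z',np.round(np.percentile(Z[m],[5,50,95]),3),'uv',k[3][i].round(1))
    print('bench z',np.median(Z[box(.4,.5,.2,.34,-.05,.05)]))
    rep('tall rackobj',box(.45,.62,.2,.42,.015,.08)&(Z>.036))
    rep('rack all',box(.45,.62,.2,.42,.02,.08))
    rep('orange bars',(H<16)&(S>190)&(V>150)&box(.3,.7,.35,.62,.06,.14))
    rep('small key',(H<16)&(S>190)&(V>150)&box(.2,.42,.35,.62,.0,.14))
    rep('stand',(V<50)&box(.3,.7,.35,.62,.03,.08))
    rep('holder top',box(.35,.55,-.1,.1,.057,.08))
    rep('holder blue',(H>95)&(H<125)&(S>120)&box(.3,.6,-.1,.15,.0,.08))
    rep('brick',box(.5,.65,.05,.2,.02,.06))
    rep('tin',(S>150)&((H<8)|(H>170))&box(.2,.42,.2,.35,.02,.09))
    rep('jar',(S<80)&box(.2,.42,.15,.3,.03,.09))
    rep('cabinet',box(-.1,1,.6,1,.03,.6))
    rep('bigbrown',(V<110)&box(.15,.4,.3,.5,.02,.2))
E
python3 - <<'E'
import cv2
a=cv2.imread('pics/top0.png')
x=cv2.resize(a[125:255,130:260],(520,520),interpolation=cv2.INTER_CUBIC)[:,:390]
y=cv2.resize(a[150:225,290:365],(390,390),interpolation=cv2.INTER_CUBIC)
import numpy as np
y=np.vstack([y,np.zeros((130,390,3),np.uint8)])
cv2.imwrite('pics/c1.png',np.hstack([x,y]))
E
```

```text
bench z -0.00142175828343892
top0 tall rackobj 453 (array([555.1, 306.8]), array([ 18.4, 139.1]), 7.8) z [0.041 0.045 0.048] uv [214.5 156.3]
top0 rack all 659 (array([555.3, 306.8]), array([ 44.9, 139.2]), 7.8) z [0.026 0.044 0.047] uv [214.9 156.8]
top0 orange bars 4 (array([473.7, 387.8]), array([0.4, 9.6]), 46.0) z [0.095 0.097 0.098] uv [176.5 188.5]
top0 small key 7
top0 stand 211 (array([455.2, 402.9]), array([24.9, 71.6]), 40.7) z [0.034 0.054 0.058] uv [175.3 198.5]
top0 holder top 789 (array([478.1,  20.6]), array([84.9, 62.2]), 83.3) z [0.058 0.061 0.065] uv [334.7 188.7]
top0 holder blue 162 (array([445.1,  40.6]), array([81.4, 15.5]), 82.8) z [0.003 0.006 0.05 ] uv [321.4 203.1]
top0 brick 272 (array([603.1, 109.2]), array([34.3, 46.2]), 13.3) z [0.028 0.033 0.036] uv [295.8 138.5]
top0 tin 79 (array([329.8, 334.1]), array([54.9, 29.1]), 35.3) z [0.022 0.044 0.057] uv [201.1 252.4]
top0 jar 556 (array([340.4, 246. ]), array([61.4, 60.3]), 27.2) z [0.052 0.055 0.058] uv [238.8 246.1]
top0 cabinet 13506 (array([414.4, 654.8]), array([492.4, 109.6]), 0.0) z [0.227 0.229 0.2
[... 789 characters left out ...]
82.6) z [0.059 0.063 0.065] uv [299.6 275.9]
scene0 holder blue 571 (array([449.3,  12.2]), array([ 58.7, 109.8]), 25.9) z [0.006 0.02  0.048] uv [287.7 294.1]
scene0 brick 351 (array([601.4, 108.4]), array([36.1, 47.9]), 13.3) z [0.023 0.034 0.036] uv [323.4 232.4]
scene0 tin 436 (array([335.1, 322.5]), array([58.1, 51.6]), 75.8) z [0.023 0.042 0.056] uv [167.9 209.2]
scene0 jar 676 (array([338. , 243.6]), array([62.3, 61.6]), 51.1) z [0.041 0.056 0.058] uv [183.2 228.8]
scene0 cabinet 10301 (array([423.1, 800. ]), array([474. , 399.7]), 0.0) z [0.229 0.23  0.232] uv [125.7  46. ]
scene0 bigbrown 976 (array([238.9, 427.1]), array([ 55.1, 117.6]), 17.2) z [0.023 0.038 0.041] uv [114.3 199.9]
```

View pics/c1.png

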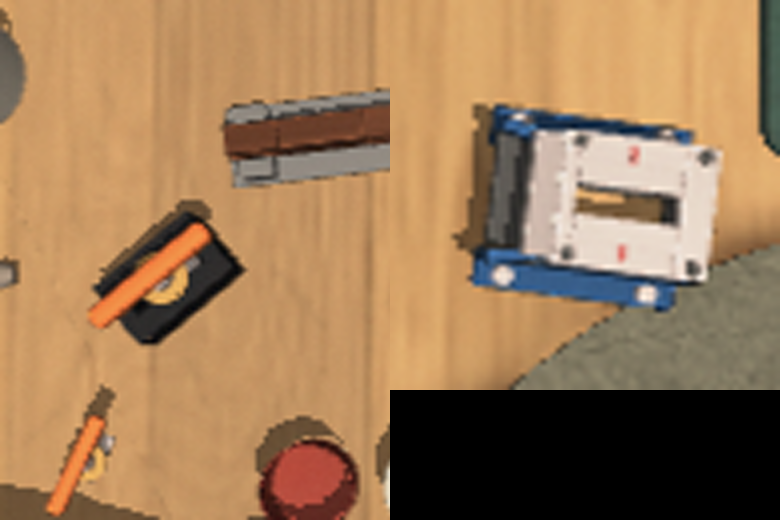

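The crops confirm that the stand key's bar is about 83 mm, so it is the key meant; the decoy's is about 60 mm. The holder's mouth is on the left. I'll write a small row calculator and set out.

```bash
cat >> h.py <<'E'
from scipy.spatial.transform import Rotation as Ro
import json
def rot(psi,tilt=0):
    c,s=np.cos(np.radians(psi)),np.sin(np.radians(psi))
    return np.array([[s,0,c],[-c,0,s],[0,-1,0.]])@Ro.from_euler('x',tilt,degrees=True).as_matrix()
def plan(segs,grip,p=None,R=None):
    "segs: (pos,psi,tilt,maxstep_cm)"
    s=monitor.get_state(); p=np.array(s['ee_pos']) if p is None else p; R=np.array(s['tcp_rot']) if R is None else R
    out=[]
    for pos,psi,tilt,ms in segs:
        pos=np.array(pos);T=rot(psi,tilt); w=Ro.from_matrix(R.T@T).as_rotvec()
        n=max(1,int(np.ceil(max(np.linalg.norm(pos-p)*100/ms,np.linalg.norm(w)/0.18))))
        for k in range(n):
            dl=R.T@(pos-p)/(n-k)*100; w=Ro.from_matrix(R.T@T).as_rotvec()/(n-k)
            r={}
            for a,v,q in zip(['dx','dy','dz','ax','ay','az'],[*dl,*w],[2]*3+[3]*3):
                v=round(float(v),q)
                if abs(v)>=(0.01 if q==2 else .003): r[a]=v
            r['grip']=grip; out.append(r)
            p=p+R@np.array([r.get(a,0) for a in('dx','dy','dz')])/100
            R=R@Ro.from_rotvec([r.get(a,0) for a in('ax','ay','az')]).as_matrix()
    for i in range(0,len(out),5): print(json.dumps(out[i:i+5]).replace('"',''))
E
python3 - <<'E'
from h import *
plan([((.20,.58,.33),72.6,0,5.5),((.548,.312,.20),7.8,0,5)],0)
E
```

```text
[{dx: 0.87, dy: -4.26, dz: -0.58, grip: 0}, {dx: 0.86, dy: -4.27, dz: -0.57, grip: 0}, {dx: 4.12, dy: 1.3, dz: -1.52, ay: 0.113, grip: 0}, {dx: 4.27, dy: 1.3, dz: -1.04, ay: 0.113, grip: 0}, {dx: 4.36, dy: 1.3, dz: -0.55, ay: 0.113, grip: 0}]
[{dx: 4.39, dy: 1.3, dz: -0.06, ay: 0.113, grip: 0}, {dx: 4.37, dy: 1.3, dz: 0.44, ay: 0.113, grip: 0}, {dx: 4.29, dy: 1.3, dz: 0.93, ay: 0.113, grip: 0}, {dx: 4.16, dy: 1.31, dz: 1.41, ay: 0.113, grip: 0}, {dx: 3.98, dy: 1.3, dz: 1.86, ay: 0.113, grip: 0}]
[{dx: 3.74, dy: 1.31, dz: 2.3, ay: 0.113, grip: 0}, {dx: 3.46, dy: 1.3, dz: 2.71, ay: 0.114, grip: 0}]
```

>>> apply_moves:
  increments:
    - {"dx": 0.9,"dy": -4.3,"dz": -0.6,"grip": 0}
    - {"dx": 0.9,"dy": -4.3,"dz": -0.6,"grip": 0}
    - {"dx": 4.1,"dy": 1.3,"dz": -1.5,"ay": 0.113,"grip": 0}
    - {"dx": 4.3,"dy": 1.3,"dz": -1.0,"ay": 0.113,"grip": 0}
    - {"dx": 4.4,"dy": 1.3,"dz": -0.55,"ay": 0.113,"grip": 0}

```text
validation failed for argument at $.in...
```

>>> apply_moves:
  increments:
    - {"dx": 4.4,"dy": 1.3,"dz": 0,"ay": 0.113,"grip": 0}
    - {"dx": 4.4,"dy": 1.3,"dz": 0.4,"ay": 0.113,"grip": 0}
    - {"dx": 4.3,"dy": 1.3,"dz": 0.9,"ay": 0.113,"grip": 0}
    - {"dx": 4.2,"dy": 1.3,"dz": 1.4,"ay": 0.113,"grip": 0}
    - {"dx": 4.0,"dy": 1.3,"dz": 1.9,"ay": 0.113,"grip": 0}

```text
validation failed for argument at $.in...
```

```bash
python3 - <<'E'
from h import *
st()
plan([((.5545,.3066,.16),7.8,0,5)],0)
E
```

```text
t 0.1 p [0.1869 0.5961 0.2447] R [[0.954, -0.0, 0.299], [-0.299, -0.001, 0.954], [0.0, -1.0, -0.001]] F [-0.5  0.1 -0.4] gap 0.08526492504696055
[{dx: 4.37, dy: 0.85, dz: -1.66, ay: 0.113, grip: 0}, {dx: 4.53, dy: 0.85, dz: -1.16, ay: 0.113, grip: 0}, {dx: 4.64, dy: 0.85, dz: -0.64, ay: 0.113, grip: 0}, {dx: 4.68, dy: 0.85, dz: -0.11, ay: 0.113, grip: 0}, {dx: 4.66, dy: 0.85, dz: 0.42, ay: 0.113, grip: 0}]
[{dx: 4.58, dy: 0.85, dz: 0.94, ay: 0.113, grip: 0}, {dx: 4.45, dy: 0.85, dz: 1.45, ay: 0.113, grip: 0}, {dx: 4.26, dy: 0.85, dz: 1.94, ay: 0.113, grip: 0}, {dx: 4.01, dy: 0.85, dz: 2.41, ay: 0.113, grip: 0}, {dx: 3.72, dy: 0.84, dz: 2.84, ay: 0.114, grip: 0}]
```

Perhaps each row must carry all seven keys, so I'll try that.

>>> apply_moves:
  increments:
    - {"dx": 0.9,"dy": -4.3,"dz": -0.6,"ax": 0,"ay": 0,"az": 0,"grip": 0}
    - {"dx": 0.9,"dy": -4.3,"dz": -0.6,"ax": 0,"ay": 0,"az": 0,"grip": 0}
    - {"dx": 4.1,"dy": 1.3,"dz": -1.5,"ax": 0,"ay": 0.113,"az": 0,"grip": 0}
    - {"dx": 4.3,"dy": 1.3,"dz": -1.0,"ax": 0,"ay": 0.113,"az": 0,"grip": 0}
    - {"dx": 4.4,"dy": 1.3,"dz": -0.5,"ax": 0,"ay": 0.113,"az": 0,"grip": 0}

```text
clock: 0.72
ee_pos: [0.3056, 0.4984, 0.2926]
tcp_rot: [[0.799, -0.001, 0.602], [-0.602, -0.002, 0.799], [0.0, -1.0, -0.003]]
ft_force: [0.4, 0.5, 0.2]
finger_gap: 0.0854
```

```bash
sed -i "s/            r={}/            r={k:0 for k in ('dx','dy','dz','ax','ay','az')}/; s/print(json.dumps(out\[i:i+5\]).replace('\"',''))/print(json.dumps(out[i:i+5]))/" h.py; python3 - <<'E'
from h import *
plan([((.5545,.3066,.17),7.8,0,5)],0)
E
```

```text
[{"dx": 4.49, "dy": 1.75, "dz": -0.04, "ax": 0, "ay": 0.113, "az": 0, "grip": 0}, {"dx": 4.46, "dy": 1.75, "dz": 0.46, "ax": 0, "ay": 0.113, "az": 0, "grip": 0}, {"dx": 4.38, "dy": 1.75, "dz": 0.96, "ax": 0, "ay": 0.113, "az": 0, "grip": 0}, {"dx": 4.25, "dy": 1.75, "dz": 1.45, "ax": 0, "ay": 0.112, "az": 0, "grip": 0}, {"dx": 4.06, "dy": 1.75, "dz": 1.92, "ax": 0, "ay": 0.113, "az": 0, "grip": 0}]
[{"dx": 3.82, "dy": 1.76, "dz": 2.36, "ax": 0, "ay": 0.112, "az": 0, "grip": 0}, {"dx": 3.53, "dy": 1.75, "dz": 2.78, "ax": 0, "ay": 0.113, "az": 0, "grip": 0}]
```

>>> apply_moves:
  increments:
    - {"dx": 4.5,"dy": 1.75,"dz": 0,"ax": 0,"ay": 0.113,"az": 0,"grip": 0}
    - {"dx": 4.5,"dy": 1.75,"dz": 0.5,"ax": 0,"ay": 0.113,"az": 0,"grip": 0}
    - {"dx": 4.4,"dy": 1.75,"dz": 1.0,"ax": 0,"ay": 0.113,"az": 0,"grip": 0}
    - {"dx": 4.2,"dy": 1.75,"dz": 1.4,"ax": 0,"ay": 0.113,"az": 0,"grip": 0}
    - {"dx": 4.1,"dy": 1.75,"dz": 1.9,"ax": 0,"ay": 0.113,"az": 0,"grip": 0}

```text
clock: 1.35
ee_pos: [0.4876, 0.3548, 0.2019]
tcp_rot: [[0.335, -0.002, 0.942], [-0.942, -0.003, 0.335], [0.002, -1.0, -0.003]]
ft_force: [0.2, 0.7, -0.6]
finger_gap: 0.0852
```

>>> apply_moves:
  increments:
    - {"dx": 3.8,"dy": 1.75,"dz": 2.4,"ax": 0,"ay": 0.113,"az": 0,"grip": 0}
    - {"dx": 3.5,"dy": 1.75,"dz": 2.8,"ax": 0,"ay": 0.113,"az": 0,"grip": 0}

```text
clock: 1.6
ee_pos: [0.5598, 0.2969, 0.1654]
tcp_rot: [[0.108, -0.002, 0.994], [-0.994, -0.003, 0.108], [0.003, -1.0, -0.003]]
ft_force: [1.1, 1.1, 0.3]
finger_gap: 0.0855
```

```bash
python3 - <<'E'
from h import *
s=st(); p,d,c=snap('wrist','w1'); P=cloud(d,c); Z=P[...,2]
m=(d>0)&(Z>.041)&(Z<.055); print(m.sum(),rect(P,m),np.median(Z[m]))
plan([((.5545,.3066,.043),7.8,0,4.5)],0)
E
```

```text
t 1.6 p [0.5598 0.2969 0.1654] R [[0.108, -0.002, 0.994], [-0.994, -0.003, 0.108], [0.003, -1.0, -0.003]] F [1.1 1.1 0.3] gap 0.08547098159896167
4735 (array([442.7, 336.1]), array([244.2, 214.9]), 4.6) 0.04722896190856019
[{"dx": -0.57, "dy": 4.0, "dz": -0.23, "ax": 0, "ay": -0.013, "az": 0, "grip": 0}, {"dx": -0.58, "dy": 4.0, "dz": -0.22, "ax": 0, "ay": -0.014, "az": 0.003, "grip": 0}, {"dx": -0.57, "dy": 4.0, "dz": -0.22, "ax": 0.003, "ay": -0.013, "az": 0.004, "grip": 0}]
```

View pics/w1.png

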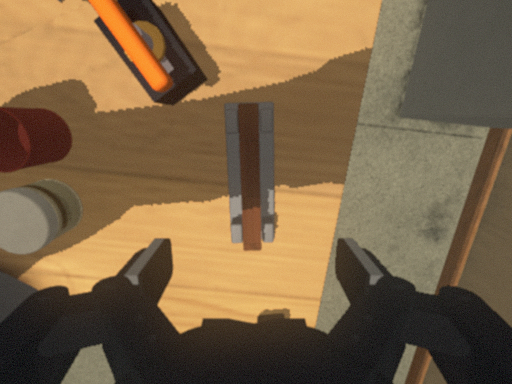

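The wrist view shows the pin in its rack from about (248,103) to (253,250), with the tail downward, squarely between the jaws. I'll refine its position from this picture.

```bash
python3 - <<'E'
from h import *
p,d,c=load('w1'); P=cloud(d,c); Z=P[...,2]; S=cv2.cvtColor(p,cv2.COLOR_RGB2HSV)[...,1]
m=(d>0)&(Z>.041)&(Z<.055)&(S>90); m[:, :220]=0; m[:,285:]=0; m[262:]=0
print(m.sum(),rect(P,m),np.median(Z[m]))
for v in (110,140,170,200,230,245):
    r=np.where(m[v])[0]; 
    if len(r): print(v, ray((r.min()-.5,v),.046,c).round(4), ray((r.max()+.5,v),.046,c).round(4))
E
```

```text
2766 (array([555.9, 307.6]), array([ 17.9, 140.2]), 7.6) 0.047152848975452355
110 [0.5384 0.3702 0.046 ] [0.5556 0.3721 0.046 ]
140 [0.5425 0.3449 0.046 ] [0.5585 0.3466 0.046 ]
170 [0.546  0.3179 0.046 ] [0.5625 0.3197 0.046 ]
200 [0.5507 0.2893 0.046 ] [0.5667 0.2911 0.046 ]
230 [0.5537 0.2588 0.046 ] [0.5712 0.2607 0.046 ]
245 [0.5552 0.2427 0.046 ] [0.5731 0.2447 0.046 ]
```

>>> apply_moves:
  increments:
    - {"dx": -0.5,"dy": 4,"dz": -0.15,"ax": 0,"ay": -0.01,"az": 0,"grip": 0}
    - {"dx": -0.4,"dy": 4,"dz": -0.1,"ax": 0,"ay": -0.01,"az": 0,"grip": 0}
    - {"dx": -0.2,"dy": 2,"dz": -0.05,"ax": 0.003,"ay": 0,"az": 0.003,"grip": 0}

```text
clock: 2.02
ee_pos: [0.5605, 0.2991, 0.0601]
tcp_rot: [[0.113, 0.001, 0.994], [-0.994, -0.004, 0.113], [0.004, -1.0, 0.001]]
ft_force: [-0.4, -0.1, 0.5]
finger_gap: 0.0853
```

```bash
python3 - <<'E'
from h import *
s=st(); plan([((.5555,.3075,.042),7.7,0,4.5)],0)
E
```

```text
t 2.025 p [0.5605 0.2991 0.0601] R [[0.113, 0.001, 0.994], [-0.994, -0.004, 0.113], [0.004, -1.0, 0.001]] F [-0.4 -0.1  0.5] gap 0.08530067288326651
[{"dx": -0.9, "dy": 1.8, "dz": -0.41, "ax": 0, "ay": -0.022, "az": 0.004, "grip": 0}]
```

>>> apply_moves:
  increments:
    - {"dx": -0.9,"dy": 1.8,"dz": -0.4,"ax": 0,"ay": -0.022,"az": 0.004,"grip": 0}
    - {"dx": 0,"dy": 0,"dz": 0,"ax": 0,"ay": 0,"az": 0,"grip": 0}

```text
clock: 2.28
ee_pos: [0.5541, 0.3079, 0.0395]
tcp_rot: [[0.137, -0.002, 0.991], [-0.991, -0.001, 0.137], [0.001, -1.0, -0.002]]
ft_force: [0.2, 0.3, 0.5]
finger_gap: 0.0854
```

```bash
python3 - <<'E'
from h import *
s=st(); plan([((.5555,.3075,.042),7.7,0,4.5)],0)
E
```

```text
t 2.275 p [0.5541 0.3079 0.0395] R [[0.137, -0.002, 0.991], [-0.991, -0.001, 0.137], [0.001, -1.0, -0.002]] F [0.2 0.3 0.5] gap 0.0854414485526443
[{"dx": 0.06, "dy": -0.25, "dz": 0.14, "ax": 0, "ay": 0.003, "az": 0, "grip": 0}]
```

Good. Closing on the pin.

>>> apply_moves:
  increments:
    - {"dx": 0,"dy": -0.2,"dz": 0.12,"ax": 0,"ay": 0,"az": 0,"grip": 0.5}
    - {"dx": 0,"dy": 0,"dz": 0,"ax": 0,"ay": 0,"az": 0,"grip": 1}
    - {"dx": 0,"dy": 0,"dz": 0,"ax": 0,"ay": 0,"az": 0,"grip": 1}
    - {"dx": 0,"dy": 0,"dz": 0,"ax": 0,"ay": 0,"az": 0,"grip": 1}
    - {"dx": 0,"dy": 0,"dz": 0,"ax": 0,"ay": 0,"az": 0,"grip": 1}

```text
clock: 2.9
ee_pos: [0.5569, 0.3086, 0.0447]
tcp_rot: [[0.136, 0.001, 0.991], [-0.991, 0.001, 0.136], [-0.0, -1.0, 0.001]]
ft_force: [-0.6, -0.8, -1.0]
finger_gap: 0.0166
```

>>> apply_moves:
  increments:
    - {"dx": 0,"dy": 0,"dz": 0,"ax": 0,"ay": 0,"az": 0,"grip": 1}
    - {"dx": 0,"dy": -1,"dz": 0,"ax": 0,"ay": 0,"az": 0,"grip": 1}

```text
clock: 3.15
ee_pos: [0.5564, 0.3083, 0.0544]
tcp_rot: [[0.136, 0.0, 0.991], [-0.991, -0.0, 0.136], [0.0, -1.0, 0.0]]
ft_force: [0.4, -0.4, -0.3]
finger_gap: 0.0163
```

Gripped; the gap is 16.5 mm. Lift, carry and tilt 40°.

```bash
python3 - <<'E'
from h import *
s=st(); plan([((.5564,.3083,.115),7.7,0,4.5),((.47,.275,.10),-7,40,4),((.47,.275,.045),-7,40,3)],1)
E
```

```text
t 3.15 p [0.5564 0.3083 0.0544] R [[0.136, 0.0, 0.991], [-0.991, -0.0, 0.136], [0.0, -1.0, 0.0]] F [ 0.4 -0.4 -0.3] gap 0.016312430516194458
[{"dx": 0, "dy": -3.03, "dz": 0, "ax": 0, "ay": 0, "az": 0, "grip": 1}, {"dx": 0, "dy": -3.03, "dz": 0, "ax": 0, "ay": 0, "az": 0, "grip": 1}, {"dx": 0.42, "dy": 0.3, "dz": -1.8, "ax": 0.139, "ay": 0.05, "az": -0.018, "grip": 1}, {"dx": 0.51, "dy": 0.06, "dz": -1.8, "ax": 0.139, "ay": 0.05, "az": -0.018, "grip": 1}, {"dx": 0.6, "dy": -0.18, "dz": -1.77, "ax": 0.139, "ay": 0.049, "az": -0.018, "grip": 1}]
[{"dx": 0.7, "dy": -0.41, "dz": -1.7, "ax": 0.139, "ay": 0.05, "az": -0.018, "grip": 1}, {"dx": 0.78, "dy": -0.63, "dz": -1.58, "ax": 0.138, "ay": 0.049, "az": -0.018, "grip": 1}, {"dx": 0, "dy": 2.11, "dz": -1.77, "ax": 0, "ay": 0, "az": 0, "grip": 1}, {"dx": 0, "dy": 2.1, "dz": -1.77, "ax": 0, "ay": 0, "az": 0, "grip": 1}]
```

>>> apply_moves:
  increments:
    - {"dx": 0,"dy": -3.0,"dz": 0,"ax": 0,"ay": 0,"az": 0,"grip": 1}
    - {"dx": 0,"dy": -3.0,"dz": 0,"ax": 0,"ay": 0,"az": 0,"grip": 1}
    - {"dx": 0.4,"dy": 0.3,"dz": -1.8,"ax": 0.139,"ay": 0.05,"az": -0.018,"grip": 1}
    - {"dx": 0.5,"dy": 0,"dz": -1.8,"ax": 0.139,"ay": 0.05,"az": -0.018,"grip": 1}
    - {"dx": 0.6,"dy": -0.2,"dz": -1.8,"ax": 0.139,"ay": 0.05,"az": -0.018,"grip": 1}

```text
clock: 3.78
ee_pos: [0.5109, 0.2888, 0.1116]
tcp_rot: [[-0.018, 0.388, 0.922], [-1.0, -0.026, -0.008], [0.021, -0.921, 0.388]]
ft_force: [2.1, 0.8, -1.0]
finger_gap: 0.0163
```

>>> apply_moves:
  increments:
    - {"dx": 0.7,"dy": -0.4,"dz": -1.7,"ax": 0.139,"ay": 0.05,"az": -0.018,"grip": 1}
    - {"dx": 0.8,"dy": -0.6,"dz": -1.6,"ax": 0.138,"ay": 0.05,"az": -0.018,"grip": 1}
    - {"dx": 0,"dy": 0,"dz": 0,"ax": 0,"ay": 0,"az": 0,"grip": 1}

```text
clock: 4.15
ee_pos: [0.4935, 0.2781, 0.1066]
tcp_rot: [[-0.08, 0.505, 0.86], [-0.996, -0.075, -0.048], [0.04, -0.86, 0.509]]
ft_force: [0.4, 0.6, -0.2]
finger_gap: 0.0166
```

```bash
python3 - <<'E'
from h import *
s=st(); plan([((.47,.275,.042),-7,40,3)],1)
E
```

```text
t 4.15 p [0.4935 0.2781 0.1066] R [[-0.08, 0.505, 0.86], [-0.996, -0.075, -0.048], [0.04, -0.86, 0.509]] F [ 0.4  0.6 -0.2] gap 0.016568447554434082
[{"dx": 0.08, "dy": 1.46, "dz": -1.76, "ax": 0.054, "ay": 0.019, "az": 0.003, "grip": 1}, {"dx": 0.12, "dy": 1.37, "dz": -1.84, "ax": 0.055, "ay": 0.019, "az": 0, "grip": 1}, {"dx": 0.15, "dy": 1.26, "dz": -1.91, "ax": 0.054, "ay": 0.02, "az": 0.005, "grip": 1}]
```

>>> apply_moves:
  increments:
    - {"dx": 0.1,"dy": 1.5,"dz": -1.8,"ax": 0.054,"ay": 0.02,"az": 0.003,"grip": 1}
    - {"dx": 0.1,"dy": 1.4,"dz": -1.8,"ax": 0.055,"ay": 0.02,"az": 0,"grip": 1}
    - {"dx": 0,"dy": 0,"dz": 0,"ax": 0.02,"ay": 0,"az": 0,"grip": 1}

```text
clock: 4.53
ee_pos: [0.4917, 0.2718, 0.0905]
tcp_rot: [[-0.106, 0.568, 0.816], [-0.993, -0.096, -0.062], [0.043, -0.817, 0.575]]
ft_force: [0.9, -0.1, -1.5]
finger_gap: 0.0161
```

```bash
python3 - <<'E'
from h import *
s=st(); R=np.array(s['tcp_rot']); print('low',[np.array(s['ee_pos'])+.0387*R[:,1]-.009*R[:,2]+k*R[:,0]*.07 for k in(-1,1)],s['qpos'])
plan([((.472,.275,.038),-7,40,1.5)],1)
E
```

```text
t 4.525 p [0.4917 0.2718 0.0905] R [[-0.106, 0.568, 0.816], [-0.993, -0.096, -0.062], [0.043, -0.817, 0.575]] F [ 0.9 -0.1 -1.5] gap 0.01609529950707587
low [array([0.51380377, 0.33823   , 0.05072712]), array([0.49896141, 0.19914786, 0.05671558])] [-81.61546665  32.37745006  41.95662668 126.98711839  46.95082143
  11.26162674 -98.44286885]
[{"dx": -0.08, "dy": 0.79, "dz": -1.16, "ax": 0.021, "ay": 0.01, "az": 0.006, "grip": 1}, {"dx": -0.07, "dy": 0.76, "dz": -1.18, "ax": 0.021, "ay": 0.01, "az": 0.006, "grip": 1}, {"dx": -0.05, "dy": 0.73, "dz": -1.2, "ax": 0.021, "ay": 0.009, "az": 0.006, "grip": 1}, {"dx": -0.03, "dy": 0.71, "dz": -1.21, "ax": 0.022, "ay": 0.01, "az": 0.006, "grip": 1}]
```

Joint 6 is near its lower limit, so I'll ease back to a 30° tilt, which is still beyond the 24° topple angle.

```bash
python3 - <<'E'
from h import *
plan([((.485,.270,.043),-7,30.5,1.3)],1)
E
```

```text
[{"dx": 0.01, "dy": 0.88, "dz": -0.82, "ax": -0.02, "ay": 0.009, "az": 0.007, "grip": 1}, {"dx": 0.03, "dy": 0.9, "dz": -0.8, "ax": -0.02, "ay": 0.009, "az": 0.007, "grip": 1}, {"dx": 0.04, "dy": 0.91, "dz": -0.78, "ax": -0.02, "ay": 0.009, "az": 0.007, "grip": 1}, {"dx": 0.05, "dy": 0.92, "dz": -0.76, "ax": -0.021, "ay": 0.01, "az": 0.006, "grip": 1}]
```

>>> apply_moves:
  increments:
    - {"dx": 0,"dy": 0,"dz": 0,"ax": -0.06,"ay": 0,"az": 0.02,"grip": 1}
    - {"dx": 0,"dy": 0.9,"dz": -0.8,"ax": -0.02,"ay": 0.01,"az": 0.01,"grip": 1}
    - {"dx": 0,"dy": 0.9,"dz": -0.8,"ax": 0,"ay": 0.01,"az": 0,"grip": 1}

```text
clock: 4.9
ee_pos: [0.4886, 0.2729, 0.0673]
tcp_rot: [[-0.106, 0.502, 0.858], [-0.994, -0.058, -0.089], [0.005, -0.863, 0.506]]
ft_force: [-0.3, 0.2, -0.3]
finger_gap: 0.0163
```

```bash
python3 - <<'E'
from h import *
s=st(); R=np.array(s['tcp_rot']); print('low',[np.array(s['ee_pos'])+.0387*R[:,1]-.009*R[:,2]+k*R[:,0]*.07 for k in(-1,1)],s['qpos'])
plan([((.485,.270,.042),-7,30.5,1.5)],1)
E
```

```text
t 4.9 p [0.4886 0.2729 0.0673] R [[-0.106, 0.502, 0.858], [-0.994, -0.058, -0.089], [0.005, -0.863, 0.506]] F [-0.3  0.2 -0.3] gap 0.016304645321226423
low [array([0.50776572, 0.34106096, 0.02903675]), array([0.4929341 , 0.20185033, 0.02968918])] [-70.6031831   30.75886017  31.28043713 126.14151935  47.54271879
  11.10547337 -97.30517861]
[{"dx": 0.16, "dy": 1.01, "dz": -0.78, "ax": 0, "ay": 0.008, "az": 0, "grip": 1}, {"dx": 0.16, "dy": 1.01, "dz": -0.78, "ax": 0, "ay": 0.008, "az": -0.004, "grip": 1}]
```

>>> apply_moves:
  increments:
    - {"dx": 0.1,"dy": 1.0,"dz": -0.8,"ax": 0,"ay": 0.008,"az": 0,"grip": 1}
    - {"dx": 0.1,"dy": 0.9,"dz": -0.7,"ax": 0,"ay": 0.008,"az": 0,"grip": 1}
    - {"dx": 0,"dy": 0,"dz": 0,"ax": 0,"ay": 0,"az": 0,"grip": 1}

```text
clock: 5.28
ee_pos: [0.4854, 0.2695, 0.0404]
tcp_rot: [[-0.123, 0.499, 0.858], [-0.992, -0.06, -0.108], [-0.002, -0.864, 0.503]]
ft_force: [0.7, -0.1, -1.1]
finger_gap: 0.0164
```

```bash
python3 - <<'E'
from h import *
s=st(); R=np.array(s['tcp_rot']); print('low',[np.array(s['ee_pos'])+.0387*R[:,1]-.009*R[:,2]+k*R[:,0]*.07 for k in(-1,1)],s['qpos'])
plan([((.485,.270,.042),-7,30.5,1.5)],1)
E
```

```text
t 5.275 p [0.4854 0.2695 0.0404] R [[-0.123, 0.499, 0.858], [-0.992, -0.06, -0.108], [-0.002, -0.864, 0.503]] F [ 0.7 -0.1 -1.1] gap 0.016361361083242897
low [array([0.50560639, 0.33757773, 0.00261215]), array([0.48835512, 0.19864505, 0.00229124])] [ -66.16184065   32.955972     25.90139196  126.63350487   66.93037589
   10.86909663 -118.2961541 ]
[{"dx": -0.05, "dy": -0.16, "dz": 0.04, "ax": 0.005, "ay": 0, "az": 0, "grip": 1}]
```

>>> apply_moves:
  increments:
    - {"dx": 0,"dy": 0,"dz": 0,"ax": 0,"ay": 0,"az": 0,"grip": 0.6}
    - {"dx": 0,"dy": 0,"dz": 0,"ax": 0,"ay": 0,"az": 0,"grip": 0.6}
    - {"dx": 0,"dy": -0.5,"dz": 0,"ax": 0,"ay": 0,"az": 0,"grip": 0.6}
    - {"dx": 0,"dy": -1.5,"dz": 0,"ax": 0,"ay": 0,"az": 0,"grip": 0.6}
    - {"dx": 0,"dy": -2,"dz": 0,"ax": 0,"ay": 0,"az": 0,"grip": 0.6}

```text
clock: 5.9
ee_pos: [0.4653, 0.2716, 0.0765]
tcp_rot: [[-0.124, 0.499, 0.858], [-0.992, -0.062, -0.107], [-0.0, -0.864, 0.503]]
ft_force: [0.8, -0.3, -0.2]
finger_gap: 0.0342
```

>>> apply_moves:
  increments:
    - {"dx": 0,"dy": -3,"dz": 0,"ax": 0,"ay": 0,"az": 0,"grip": 0.3}
    - {"dx": 0,"dy": -3,"dz": 0,"ax": -0.1,"ay": 0,"az": 0,"grip": 0}
    - {"dx": 0,"dy": -2,"dz": 0,"ax": -0.15,"ay": 0,"az": 0,"grip": 0}
    - {"dx": 0,"dy": -2,"dz": 0,"ax": -0.15,"ay": 0,"az": 0,"grip": 0}

```text
clock: 6.4
ee_pos: [0.4248, 0.2749, 0.1548]
tcp_rot: [[-0.127, 0.201, 0.971], [-0.992, -0.035, -0.123], [0.009, -0.979, 0.204]]
ft_force: [0.1, 0.1, -0.9]
finger_gap: 0.0855
```

```bash
python3 - <<'E'
from h import *
s=st(); print(s['qpos']); p,d,c=snap('wrist','w2'); P=cloud(d,c)
p2,d2,c2=snap('top','top1'); P2=cloud(d2,c2)
for P,d,p in((P,d,p),(P2,d2,p2)):
    V=cv2.cvtColor(p,cv2.COLOR_RGB2HSV)[...,2]
    m=(d>0)&(P[...,2]>.011)&(P[...,2]<.025)&(P[...,0]>.38)&(P[...,0]<.53)&(P[...,1]>.15)&(P[...,1]<.37)
    k=cv2.connectedComponentsWithStats(m.astype(np.uint8)); i=1+np.argmax(k[2][1:,4]); m=k[1]==i
    print(m.sum(),rect(P,m),np.median(P[...,2][m]))
cv2.imwrite('pics/v2.png',np.hstack([p[:,:,::-1][:,60:400],p2[90:290,130:350,::-1].repeat(2,0).repeat(2,1)[:384]]))
E
```

```text
t 6.4 p [0.4248 0.2749 0.1548] R [[-0.127, 0.201, 0.971], [-0.992, -0.035, -0.123], [0.009, -0.979, 0.204]] F [ 0.1  0.1 -0.9] gap 0.08551664434953238
[-40.29809268  15.00863476  -1.65366111 119.8479457   15.543582
  38.81930327 -60.73558557]
4472 (array([474.4, 269.9]), array([139.9,  40.4]), 82.8) 0.019017379802224715
317 (array([469.5, 233.7]), array([67.1, 39.9]), 82.8) 0.016941592992986334
```

View pics/v2.png

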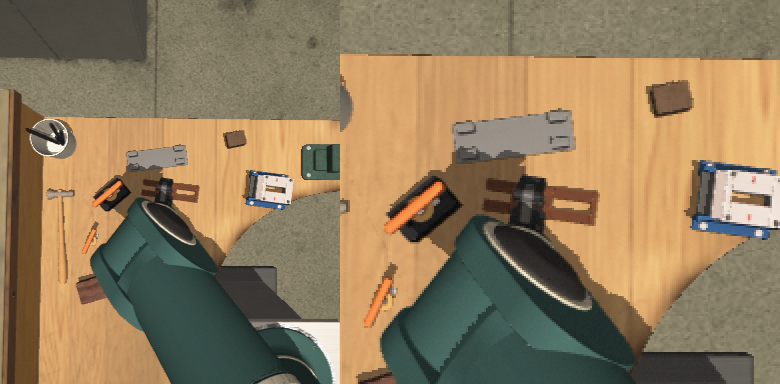

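The pin lies flat at (0.474, 0.270), tail to the right and already parallel to the holder. Next I regrasp it across its width at pin x = -40 mm.

```bash
python3 - <<'E'
from h import *
plan([((.479,.3097,.08),-7.2,0,4),((.479,.3097,.035),-7.2,0,4)],.28)
E
```

```text
[{"dx": -1.41, "dy": 2.8, "dz": 0.97, "ax": -0.07, "ay": 0, "az": 0, "grip": 0.28}, {"dx": -1.41, "dy": 2.73, "dz": 1.16, "ax": -0.069, "ay": -0.003, "az": 0.003, "grip": 0.28}, {"dx": -1.4, "dy": 2.64, "dz": 1.34, "ax": -0.07, "ay": -0.003, "az": 0.004, "grip": 0.28}, {"dx": 0, "dy": 2.25, "dz": 0, "ax": 0, "ay": 0, "az": 0, "grip": 0.28}, {"dx": 0, "dy": 2.25, "dz": 0, "ax": 0, "ay": 0, "az": 0, "grip": 0.28}]
```

>>> apply_moves:
  increments:
    - {"dx": -1.4,"dy": 2.8,"dz": 1.0,"ax": -0.07,"ay": 0,"az": 0,"grip": 0.28}
    - {"dx": -1.4,"dy": 2.7,"dz": 1.2,"ax": -0.07,"ay": -0.003,"az": 0.003,"grip": 0.28}
    - {"dx": -1.4,"dy": 2.6,"dz": 1.3,"ax": -0.07,"ay": -0.003,"az": 0.004,"grip": 0.28}
    - {"dx": 0,"dy": 0.5,"dz": 0,"ax": 0,"ay": 0,"az": 0,"grip": 0.28}

```text
clock: 7.0
ee_pos: [0.48, 0.3107, 0.0749]
tcp_rot: [[-0.125, -0.002, 0.992], [-0.992, 0.002, -0.125], [-0.002, -1.0, -0.002]]
ft_force: [-1.0, -0.0, 0.3]
finger_gap: 0.0615
```

```bash
python3 - <<'E'
from h import *
s=st(); print(s['qpos']); plan([((.479,.3097,.025),-7.2,0,3)],.28)
E
```

```text
t 7.0 p [0.48   0.3107 0.0749] R [[-0.125, -0.002, 0.992], [-0.992, 0.002, -0.125], [-0.002, -1.0, -0.002]] F [-1.  -0.   0.3] gap 0.06151669981902647
[-31.52859437  31.10357118  -5.59425424 107.11547948   4.09664465
  42.00095524 -46.55767168]
[{"dx": 0.06, "dy": 2.49, "dz": -0.04, "ax": 0, "ay": 0, "az": 0, "grip": 0.28}, {"dx": 0.06, "dy": 2.5, "dz": -0.03, "ax": 0, "ay": 0, "az": 0, "grip": 0.28}]
```

>>> apply_moves:
  increments:
    - {"dx": 0.1,"dy": 2.5,"dz": 0,"ax": 0,"ay": 0,"az": 0,"grip": 0.28}
    - {"dx": 0,"dy": 2.3,"dz": 0,"ax": 0,"ay": 0,"az": 0,"grip": 0.28}
    - {"dx": 0,"dy": 0.8,"dz": 0,"ax": 0,"ay": 0,"az": 0,"grip": 0.28}
    - {"dx": 0,"dy": 0,"dz": 0,"ax": 0,"ay": 0,"az": 0,"grip": 0.28}

```text
clock: 7.5
ee_pos: [0.4774, 0.3101, 0.0188]
tcp_rot: [[-0.122, 0.003, 0.993], [-0.993, -0.001, -0.122], [0.0, -1.0, 0.003]]
ft_force: [0.6, -0.4, 0.1]
finger_gap: 0.0616
```

>>> apply_moves:
  increments:
    - {"dx": 0,"dy": 0.25,"dz": 0.1,"ax": 0,"ay": 0,"az": 0,"grip": 0.4}
    - {"dx": 0,"dy": 0,"dz": 0,"ax": 0,"ay": 0,"az": 0,"grip": 1}
    - {"dx": 0,"dy": 0,"dz": 0,"ax": 0,"ay": 0,"az": 0,"grip": 1}
    - {"dx": 0,"dy": 0,"dz": 0,"ax": 0,"ay": 0,"az": 0,"grip": 1}
    - {"dx": 0,"dy": 0,"dz": 0,"ax": 0,"ay": 0,"az": 0,"grip": 1}

```text
clock: 8.12
ee_pos: [0.4793, 0.3106, 0.0188]
tcp_rot: [[-0.122, 0.006, 0.993], [-0.993, 0.001, -0.122], [-0.001, -1.0, 0.006]]
ft_force: [-0.6, 0.1, -0.7]
finger_gap: 0.0384
```

>>> apply_moves:
  increments:
    - {"dx": 0,"dy": -2.5,"dz": 0,"ax": 0,"ay": 0,"az": 0,"grip": 1}
    - {"dx": 0,"dy": -3.5,"dz": 0,"ax": 0,"ay": 0,"az": 0,"grip": 1}
    - {"dx": 0,"dy": -2.5,"dz": 0,"ax": 0,"ay": 0,"az": 0,"grip": 1}
    - {"dx": 0,"dy": 0,"dz": 0,"ax": 0,"ay": 0,"az": 0,"grip": 1}

```text
clock: 8.62
ee_pos: [0.4785, 0.3102, 0.1056]
tcp_rot: [[-0.122, 0.005, 0.992], [-0.992, -0.0, -0.122], [-0.001, -1.0, 0.005]]
ft_force: [-0.3, -0.0, -2.0]
finger_gap: 0.0388
```

```bash
python3 - <<'E'
from h import *
s=st(); R=np.array(s['tcp_rot']); e=np.array(s['ee_pos'])
for n in('scene','top'):
    p,d,c=snap(n,n+'2'); P=cloud(d,c); L=(P-e)@R  # tool coords
    h=cv2.cvtColor(p,cv2.COLOR_RGB2HSV); dark=(h[...,0]<15)&(h[...,1]>80)&(h[...,2]<130)
    m=(d>0)&(abs(L[...,2])<.03)&(L[...,0]>-.06)&(L[...,0]<.14)&(L[...,1]>-.012)&(L[...,1]<.03)&dark
    print(n,m.sum(),'x',np.percentile(L[m][:,0],[1,99]),'z',np.percentile(L[m][:,2],[2,98]))
    for a,b in((-.05,-.02),(.015,.03),(.03,.05),(.05,.07),(.07,.09),(.09,.12)):
        q=m&(L[...,0]>a)&(L[...,0]<b)
        if q.sum()>5: print(a,q.sum(),'ytop',np.percentile(L[q][:,1],[10,50,90]).round(4),'z',np.percentile(L[q][:,2],[2,98]).round(4))
# holder refine from top2 & scene
for n in('top0','scene0','top2','scene2'):
    p,d,c=load(n);P=cloud(d,c);Z=P[...,2]; h=cv2.cvtColor(p,cv2.COLOR_RGB2HSV)
    m=(d>0)&(Z>.0585)&(Z<.067)&(P[...,0]>.42)&(P[...,0]<.54)&(P[...,1]>-.05)&(P[...,1]<.08)
    r=rect(P,m); a=np.radians(-97.2); ex=np.array([np.cos(a),np.sin(a)]); ey=np.array([-ex[1],ex[0]])
    q=P[m][:,:2]; print(n,r,np.median(Z[m]))
    # slot: points below cover inside
    cc=np.array([.4775,.020]); D=P[...,:2]-cc
    s_=(d>0)&(abs(D@ex)<.035)&(abs(D@ey)<.015)
    hole=s_&~m
    hole=cv2.morphologyEx(hole.astype(np.uint8),cv2.MORPH_OPEN,np.ones((2,2)))>0
    vv,uu=np.where((h[...,2]<120)&s_|hole)
    W=np.array([ray((u,v),.063,c)[:2] for u,v in zip(uu,vv)])
    k=(abs((W-cc)@ex)<.03)&(abs((W-cc)@ey)<.012); W=W[k]
    print('  slot',len(W),cv2.minAreaRect((W*1000).astype(np.float32)))
E
```

```text
t 8.625 p [0.4785 0.3102 0.1056] R [[-0.122, 0.005, 0.992], [-0.992, -0.0, -0.122], [-0.001, -1.0, 0.005]] F [-0.3 -0.  -2. ] gap 0.03877460778624701
scene 733 x [-0.01908068  0.11250427] z [-0.02145729  0.01795709]
-0.05 6 ytop [0.     0.0011 0.0074] z [-0.0086  0.0146]
0.015 89 ytop [-0.0013  0.      0.0022] z [-0.0213  0.0169]
0.03 127 ytop [-0.0019 -0.      0.006 ] z [-0.0213  0.0174]
0.05 140 ytop [-0.0012  0.0005  0.0125] z [-0.0211  0.0172]
0.07 93 ytop [-0.0014  0.0006  0.0136] z [-0.0217  0.0137]
0.09 153 ytop [0.0001 0.0072 0.0158] z [-0.0215  0.0176]
top 86 x [0.07797316 0.10891148] z [-0.00982484  0.01920764]
0.07 26 ytop [-0.0005  0.0018  0.004 ] z [0.0073 0.0193]
0.09 60 ytop [0.0005 0.0025 0.004 ] z [-0.0099  0.0181]
top0 (array([478.2,  19.8]), array([82.8, 62.2]), 82.9) 0.06163487115623121
  slot 127 ((476.34674072265625, 17.52963638305664), (49.05669403076172, 15.301239013671875), 83.40430450439453)
scene0 (array([477.2,  18.9]), array([84.4, 63.5]), 82.6) 0.06276013881691003
  slot 102 ((475.3243103027344, 12.960383415222168), (43.198604583740234, 10.756552696228027), 82.36597442626953)
top2 (array([478.3,  20.8]), array([84.6, 61.9]), 83.0) 0.06160515572630006
  slot 125 ((476.27349853515625, 17.558141708374023), (49.141944885253906, 15.05085277557373), 82.93446350097656)
scene2 (array([476.9,  18.8]), array([84.2, 63. ]), 83.3) 0.06272504234155858
  slot 103 ((475.3243103027344, 12.960383415222168), (43.198604583740234, 10.756552696228027), 82.36597442626953)
```

The pin is held squarely: its top is level with the TCP and its tail is at tool x ≈ +110 mm. I put the keyhole at about (0.4768, 0.0175), with the holder's x axis at -97°. Go in front of the mouth.

```bash
python3 - <<'E'
from h import *
plan([((.4997,.2041,.098),-7,0,3.7),((.4997,.2041,.0545),-7,0,2.5)],1)
E
```

```text
[{"dx": 3.4, "dy": 0.2, "dz": 1.16, "ax": 0, "ay": 0, "az": 0, "grip": 1}, {"dx": 3.4, "dy": 0.2, "dz": 1.16, "ax": 0, "ay": 0, "az": 0, "grip": 1}, {"dx": 3.4, "dy": 0.19, "dz": 1.16, "ax": -0.003, "ay": 0, "az": 0, "grip": 1}, {"dx": 0, "dy": 2.18, "dz": 0, "ax": 0, "ay": 0, "az": 0, "grip": 1}, {"dx": 0, "dy": 2.17, "dz": 0, "ax": 0, "ay": 0, "az": 0, "grip": 1}]
```

>>> apply_moves:
  increments:
    - {"dx": 3.4,"dy": 0.2,"dz": 1.15,"ax": -0.002,"ay": 0,"az": 0,"grip": 1}
    - {"dx": 3.4,"dy": 0.2,"dz": 1.15,"ax": -0.002,"ay": 0,"az": 0,"grip": 1}
    - {"dx": 3.3,"dy": 0.2,"dz": 1.15,"ax": -0.002,"ay": 0,"az": 0,"grip": 1}
    - {"dx": 0,"dy": 2.0,"dz": 0,"ax": 0,"ay": 0,"az": 0,"grip": 1}
    - {"dx": 0,"dy": 1.5,"dz": 0,"ax": 0,"ay": 0,"az": 0,"grip": 1}

```text
clock: 9.35
ee_pos: [0.4977, 0.2011, 0.0567]
tcp_rot: [[-0.121, -0.009, 0.993], [-0.993, -0.004, -0.121], [0.005, -1.0, -0.009]]
ft_force: [-0.1, 0.1, -1.3]
finger_gap: 0.0381
```

```bash
python3 - <<'E'
from h import *
s=st(); plan([((.4997,.2041,.054),-7,0,2)],1)
e=np.array(s['ee_pos']);R=np.array(s['tcp_rot'])
p,d,c=snap('scene','scene3'); f,cx,cy,Rc,t=c
out=cv2.resize(p[210:350,220:370],None,fx=4,fy=4,interpolation=cv2.INTER_CUBIC)[:,:,::-1].copy()
for k in (-.02,0,.02):
    X=e+R@[.11,0,k]; q=Rc@X+t; print(q[:2]/q[2]*f+[cx,cy])
cv2.imwrite('pics/c3.png',out)
P=cloud(d,c);L=(P-e)@R
m=(d>0)&(L[...,0]>.06)&(L[...,0]<.1)&(abs(L[...,2])<.03)&(abs(L[...,1])<.004)
print(m.sum(),np.percentile(L[m][:,2],[2,98]),np.median(L[m][:,1]))
E
```

```text
t 9.35 p [0.4977 0.2011 0.0567] R [[-0.121, -0.009, 0.993], [-0.993, -0.004, -0.121], [0.005, -1.0, -0.009]] F [-0.1  0.1 -1.3] gap 0.03814736789301513
[{"dx": -0.32, "dy": 0.27, "dz": 0.17, "ax": 0.009, "ay": 0, "az": 0.005, "grip": 1}]
[272.17934559 251.06701723]
[281.42389398 248.23330842]
[290.55068871 245.43569435]
202 [-0.02107883  0.01831082] 7.390317117218282e-05
```

View pics/c3.png

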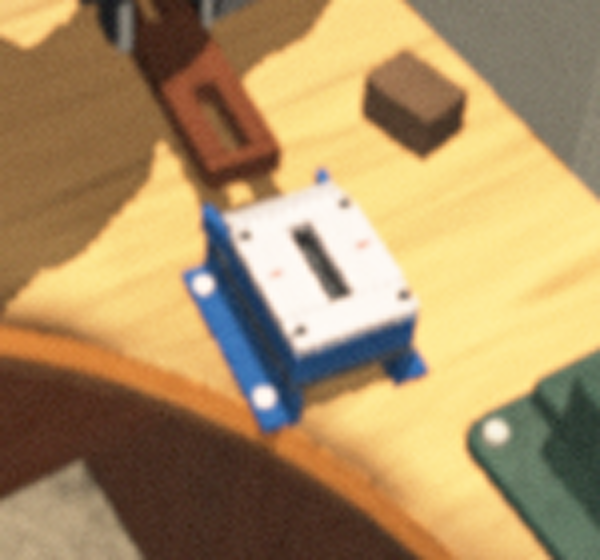

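The crop shows the pin's tail just short of the mouth and in line with the channel. The scene camera's own bias suggests a shift of about +0.5 mm in x. Align, then slide in gently while watching the force.

>>> apply_moves:
  increments:
    - {"dx": -0.1,"dy": 0.2,"dz": 0.25,"ax": 0.009,"ay": 0,"az": 0.005,"grip": 1}
    - {"dx": 0,"dy": 0,"dz": 0,"ax": 0,"ay": 0,"az": 0,"grip": 1}

```text
clock: 9.65
ee_pos: [0.4992, 0.202, 0.0523]
tcp_rot: [[-0.12, -0.002, 0.993], [-0.993, -0.001, -0.12], [0.001, -1.0, -0.002]]
ft_force: [-0.3, 0.2, -0.5]
finger_gap: 0.0385
```

```bash
cat >> h.py <<'E'
EX=np.array([-.1219,-.9925]);O=np.array([.4783,.0254])
def hold(e): D=np.array(e)[:2]-O; return D@EX, D@np.array([-EX[1],EX[0]])
E
python3 - <<'E'
from h import *
s=st(); print('holder x,y of TCP',hold(s['ee_pos'])); x,y=hold(s['ee_pos'])
T=O+EX*(-.145); plan([((*T,.0537),-7,0,1.0)],1)
E
```

```text
t 9.65 p [0.4992 0.202  0.0523] R [[-0.12, -0.002, 0.993], [-0.993, -0.001, -0.12], [0.001, -1.0, -0.002]] F [-0.3  0.2 -0.5] gap 0.03853614478174566
holder x,y of TCP (np.float64(-0.17786274565757237), np.float64(-0.0007462652492687856))
[{"dx": 0.82, "dy": -0.03, "dz": 0.02, "ax": 0, "ay": 0, "az": 0, "grip": 1}, {"dx": 0.82, "dy": -0.03, "dz": 0.02, "ax": 0, "ay": 0, "az": 0, "grip": 1}, {"dx": 0.82, "dy": -0.04, "dz": 0.01, "ax": 0, "ay": 0, "az": 0, "grip": 1}, {"dx": 0.83, "dy": -0.03, "dz": 0.02, "ax": 0, "ay": 0, "az": 0, "grip": 1}]
```

>>> apply_moves:
  increments:
    - {"dx": 0,"dy": -0.25,"dz": 0.05,"ax": 0,"ay": 0.002,"az": 0,"grip": 1}
    - {"dx": 1.2,"dy": 0,"dz": 0.02,"ax": 0,"ay": 0,"az": 0,"grip": 1}
    - {"dx": 1.2,"dy": 0,"dz": 0.02,"ax": 0,"ay": 0,"az": 0,"grip": 1}
    - {"dx": 1.0,"dy": 0,"dz": 0,"ax": 0,"ay": 0,"az": 0,"grip": 1}

```text
clock: 10.15
ee_pos: [0.4972, 0.1714, 0.057]
tcp_rot: [[-0.119, 0.003, 0.993], [-0.993, 0.006, -0.119], [-0.007, -1.0, 0.003]]
ft_force: [2.5, 61.0, -3.6]
finger_gap: 0.0382
```

```bash
python3 - <<'E'
from h import *
s=st(); print('holder x,y of TCP',hold(s['ee_pos'])); print(np.round(s['wrist_torque'],2))
T=O+EX*(-.10); plan([((*T,.0537),-7,0,1.0)],1)
E
```

```text
t 10.15 p [0.4972 0.1714 0.057 ] R [[-0.119, 0.003, 0.993], [-0.993, 0.006, -0.119], [-0.007, -1.0, 0.003]] F [ 2.5 61.  -3.6] gap 0.038248545935477635
holder x,y of TCP (np.float64(-0.1472055183019974), np.float64(0.0009660408255386631))
[13.15 -0.38 -0.68]
[{"dx": 0.94, "dy": 0.06, "dz": -0.02, "ax": 0, "ay": 0, "az": 0, "grip": 1}, {"dx": 0.95, "dy": 0.06, "dz": -0.02, "ax": 0, "ay": 0, "az": 0, "grip": 1}, {"dx": 0.94, "dy": 0.06, "dz": -0.02, "ax": 0, "ay": 0, "az": 0, "grip": 1}, {"dx": 0.95, "dy": 0.06, "dz": -0.03, "ax": 0, "ay": 0, "az": -0.003, "grip": 1}, {"dx": 0.94, "dy": 0.06, "dz": -0.02, "ax": -0.003, "ay": 0.003, "az": -0.004, "grip": 1}]
```

There is 61 N at tail x ≈ -37 mm: the pin rode high (z = 0.057) and met the lip. Back off, then lower.

>>> apply_moves:
  increments:
    - {"dx": -1.2,"dy": 0,"dz": 0,"ax": 0,"ay": 0,"az": 0,"grip": 1}
    - {"dx": 0,"dy": 0.3,"dz": -0.1,"ax": 0,"ay": 0,"az": -0.005,"grip": 1}
    - {"dx": 0,"dy": 0,"dz": 0,"ax": 0,"ay": 0,"az": 0,"grip": 1}

```text
clock: 10.52
ee_pos: [0.4977, 0.182, 0.0543]
tcp_rot: [[-0.12, 0.003, 0.993], [-0.993, 0.001, -0.12], [-0.002, -1.0, 0.003]]
ft_force: [-0.2, 0.3, -1.5]
finger_gap: 0.0386
```

```bash
python3 - <<'E'
from h import *
s=st(); print('holder x,y of TCP',hold(s['ee_pos'])); print(np.round(s['wrist_torque'],2))
e=np.array(s['ee_pos']);R=np.array(s['tcp_rot'])
for n in('scene','top'):
    p,d,c=snap(n,n+'4'); P=cloud(d,c); L=(P-e)@R
    h=cv2.cvtColor(p,cv2.COLOR_RGB2HSV); dark=(h[...,0]<15)&(h[...,1]>80)&(h[...,2]<140)
    m=(d>0)&(abs(L[...,2])<.026)&(L[...,0]>.0)&(L[...,0]<.14)&(L[...,1]>-.012)&(L[...,1]<.006)&dark
    print(n,m.sum(),'x',np.percentile(L[m][:,0],[1,99]),'z',np.percentile(L[m][:,2],[2,98]))
    for a,b in((.015,.03),(.03,.05),(.05,.07),(.07,.09),(.09,.12)):
        q=m&(L[...,0]>a)&(L[...,0]<b)
        if q.sum()>5: print(a,q.sum(),'y',np.median(L[q][:,1]).round(4),'z',np.percentile(L[q][:,2],[2,98]).round(4), 'world z',np.median(P[q][:,2]).round(4))
cv2.imwrite('pics/c4.png',cv2.resize(load('scene4')[0][190:330,210:360],None,fx=4,fy=4,interpolation=cv2.INTER_CUBIC)[:,:,::-1])
E
```

```text
t 10.525 p [0.4977 0.182  0.0543] R [[-0.12, 0.003, 0.993], [-0.993, 0.001, -0.12], [-0.002, -1.0, 0.003]] F [-0.2  0.3 -1.5] gap 0.03855618475278216
holder x,y of TCP (np.float64(-0.15782465792316008), np.float64(0.00019321891044976613))
[-0.01  0.    0.03]
scene 355 x [0.00155292 0.1119403 ] z [-0.02148171  0.01680121]
0.015 98 y 0.0 z [-0.0212  0.0168] world z 0.0542
0.03 60 y -0.0 z [-0.0214  0.0044] world z 0.0543
0.05 30 y 0.0031 z [-0.0216  0.0068] world z 0.0511
0.07 24 y 0.0024 z [-0.0217  0.0066] world z 0.0518
0.09 56 y 0.0022 z [-0.0215  0.0133] world z 0.0519Traceback (most recent call last):
  File "<stdin>", line 8, in <module>
    return _quantile_unchecked(
        a, q, axis, out, overwrite_input, method, keepdims, weights)
    return _ureduce(a,
                    func=_quantile_ureduce_func,
    ...<5 lines>...
                    overwrite_input=overwrite_input,
                    method=method)
    r = func(a, **kwargs)
    result = _quantile(arr,
                       quantiles=q,
    ...<2 lines>...
                       out=out,
                       weights=wgt)
    slices_having_nans = np.isnan(arr[-1, ...])
                                  ~~~^^^^^^^^^
IndexError: index -1 is out of bounds for axis 0 with size 0
```

```bash
python3 - <<'E'
from h import *
s=st(); e=np.array(s['ee_pos']);R=np.array(s['tcp_rot'])
for n in('scene3','scene4'):
    p,d,c=load(n); P=cloud(d,c); 
    E,Q=(e,R) if n=='scene4' else (np.array([.4977,.2011,.0567]),np.array([[-.121,-.009,.993],[-.993,-.004,-.121],[.005,-1,-.009]]))
    L=(P-E)@Q
    for a in np.arange(.015,.125,.01):
        q=(d>0)&(abs(L[...,2]+.002)<.017)&(L[...,0]>a)&(L[...,0]<a+.01)&(abs(L[...,1])<.012)
        q2=(d>0)&(abs(L[...,2]-.0)<.035)&(L[...,0]>a)&(L[...,0]<a+.01)&(abs(L[...,1])<.012)
        if q.sum(): print(n,round(a,3),q.sum(),np.percentile(P[q][:,2],[25,50,75,95]).round(4),np.percentile(L[q2][:,2],[1,99]).round(4))
v=cv2.resize(load('scene4')[0][190:330,210:360],None,fx=4,fy=4,interpolation=cv2.INTER_CUBIC)[:,:,::-1]
cv2.imwrite('pics/c4.png',v)
E
```

```text
t 10.625 p [0.498  0.1822 0.0546] R [[-0.121, 0.004, 0.993], [-0.993, 0.002, -0.121], [-0.002, -1.0, 0.004]] F [ 0.8 -0.4 -0.5] gap 0.03814531632558347
scene3 0.015 56 [0.056  0.0568 0.0578 0.0589] [-0.0215  0.0178]
scene3 0.025 49 [0.0563 0.0568 0.0578 0.0588] [-0.0217  0.0179]
scene3 0.035 58 [0.0563 0.057  0.0578 0.0592] [-0.0212  0.0176]
scene3 0.045 65 [0.0556 0.0569 0.0578 0.059 ] [-0.0214  0.0175]
scene3 0.055 49 [0.0535 0.0567 0.0574 0.0584] [-0.0215  0.0185]
scene3 0.065 44 [0.0552 0.0566 0.0575 0.0585] [-0.0217  0.018 ]
scene3 0.075 46 [0.056  0.057  0.0577 0.0588] [-0.0215  0.0185]
scene3 0.085 43 [0.0556 0.0567 0.0575 0.0587] [-0.0214  0.0179]
scene3 0.095 45 [0.056  0.0571 0.0576 0.0586] [-0.0214  0.0182]
scene3 0.105 101 [0.0508 0.0552 0.0573 0.059 ] [-0.0214  0.0186]
scene4 0.015 54 [0.0535 0.0545 0.0551 0.0566] [-0.0215  0.0174]
scene4 0.025 51 [0.0534 0.0541 0.0546 0.0557] [-0.0217  0.0181]
scene4 0.035 59 [0.0539 0.0545 0.0551 0.056 ] [-0.0218  0.0172]
scene4 0.045 73 [0.0532 0.054  0.0549 0.0559] [-0.0217  0.0174]
scene4 0.055 54 [0.0497 0.0534 0.0546 0.0551] [-0.0217  0.0189]
scene4 0.065 46 [0.053  0.0539 0.0545 0.0558] [-0.0217  0.0191]
scene4 0.075 44 [0.0527 0.054  0.0549 0.0558] [-0.0219  0.0181]
scene4 0.085 50 [0.0525 0.054  0.055  0.0556] [-0.0216  0.0183]
scene4 0.095 47 [0.0532 0.0538 0.0545 0.0554] [-0.022   0.0177]
scene4 0.105 92 [0.0488 0.0528 0.0547 0.0557] [-0.0346  0.0318]
scene4 0.115 19 [0.058  0.0589 0.0597 0.0603] [-0.0332  0.0263]
```

View pics/c4.png

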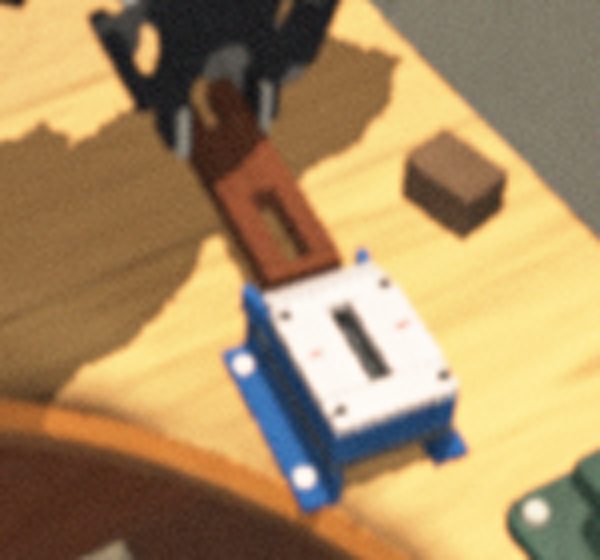

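The pin is still level, straight and centred between the flared posts (mid of the posts (308,279), tail mid (305,273)). Lower to about 0.0535 and slide in with settling rows.

>>> apply_moves:
  increments:
    - {"dx": 0,"dy": 0.1,"dz": 0,"ax": 0,"ay": 0,"az": 0,"grip": 1}
    - {"dx": 0.8,"dy": 0,"dz": 0,"ax": 0,"ay": 0,"az": 0,"grip": 1}
    - {"dx": 0.8,"dy": 0,"dz": 0,"ax": 0,"ay": 0,"az": 0,"grip": 1}

```text
clock: 11.0
ee_pos: [0.4959, 0.165, 0.0533]
tcp_rot: [[-0.121, 0.004, 0.993], [-0.993, 0.001, -0.121], [-0.002, -1.0, 0.003]]
ft_force: [-0.3, 0.5, -1.2]
finger_gap: 0.0384
```

Past the lip without force; the tail is at about -31 mm. Continue.

>>> apply_moves:
  increments:
    - {"dx": 0.8,"dy": 0,"dz": 0,"ax": 0,"ay": 0,"az": 0,"grip": 1}
    - {"dx": 0.8,"dy": 0,"dz": 0,"ax": 0,"ay": 0,"az": 0,"grip": 1}
    - {"dx": 0.8,"dy": 0,"dz": 0,"ax": 0,"ay": 0,"az": 0,"grip": 1}

```text
clock: 11.38
ee_pos: [0.4928, 0.1388, 0.0534]
tcp_rot: [[-0.121, 0.004, 0.993], [-0.993, 0.001, -0.121], [-0.002, -1.0, 0.003]]
ft_force: [0.1, 0.2, -0.1]
finger_gap: 0.0386
```

```bash
python3 - <<'E'
from h import *
s=st(); print('holder x,y of TCP',hold(s['ee_pos'])); print(np.round(s['wrist_torque'],2))
E
```

```text
t 11.375 p [0.4928 0.1388 0.0534] R [[-0.121, 0.004, 0.993], [-0.993, 0.001, -0.121], [-0.002, -1.0, 0.003]] F [ 0.1  0.2 -0.1] gap 0.03862630181310877
holder x,y of TCP (np.float64(-0.11428418701924697), np.float64(0.0005437741778758134))
[ 0.01  0.01 -0.01]
```

>>> apply_moves:
  increments:
    - {"dx": 0.9,"dy": 0,"dz": 0,"ax": 0,"ay": 0,"az": 0,"grip": 1}
    - {"dx": 0.9,"dy": 0,"dz": 0,"ax": 0,"ay": 0,"az": 0,"grip": 1}
    - {"dx": 0.9,"dy": 0,"dz": 0,"ax": 0,"ay": 0,"az": 0,"grip": 1}
    - {"dx": 0.6,"dy": 0,"dz": 0,"ax": 0,"ay": 0,"az": 0,"grip": 1}

```text
clock: 11.88
ee_pos: [0.4885, 0.1033, 0.0534]
tcp_rot: [[-0.122, 0.004, 0.993], [-0.993, 0.001, -0.122], [-0.001, -1.0, 0.004]]
ft_force: [-0.4, -0.2, -1.0]
finger_gap: 0.0386
```

>>> apply_moves:
  increments:
    - {"dx": 0.3,"dy": 0,"dz": 0,"ax": 0,"ay": 0,"az": 0,"grip": 1}
    - {"dx": 0.3,"dy": 0,"dz": 0,"ax": 0,"ay": 0,"az": 0,"grip": 1}

```text
clock: 12.12
ee_pos: [0.4877, 0.0969, 0.0534]
tcp_rot: [[-0.122, 0.004, 0.993], [-0.993, 0.001, -0.122], [-0.002, -1.0, 0.004]]
ft_force: [0.6, 0.5, -1.8]
finger_gap: 0.0385
```

```bash
python3 - <<'E'
from h import *
s=st(); print('holder x,y of TCP',hold(s['ee_pos'])); print(np.round(s['wrist_torque'],2))
E
```

```text
t 12.125 p [0.4877 0.0969 0.0534] R [[-0.122, 0.004, 0.993], [-0.993, 0.001, -0.122], [-0.002, -1.0, 0.004]] F [ 0.6  0.5 -1.8] gap 0.03845399300216098
holder x,y of TCP (np.float64(-0.0721078514794724), np.float64(0.0006318143380492237))
[0.06 0.01 0.04]
```

Only about 2 mm should remain. Push in small rows until the stop is felt.

>>> apply_moves:
  increments:
    - {"dx": 0.2,"dy": 0,"dz": 0,"ax": 0,"ay": 0,"az": 0,"grip": 1}
    - {"dx": 0.15,"dy": 0,"dz": 0,"ax": 0,"ay": 0,"az": 0,"grip": 1}

```text
clock: 12.38
ee_pos: [0.4876, 0.0967, 0.0537]
tcp_rot: [[-0.119, 0.005, 0.993], [-0.993, 0.005, -0.119], [-0.005, -1.0, 0.005]]
ft_force: [-0.7, 8.6, -0.7]
finger_gap: 0.0382
```

>>> apply_moves:
  increments:
    - {"dx": 0.15,"dy": 0,"dz": 0,"ax": 0,"ay": 0,"az": 0,"grip": 1}

```text
clock: 12.5
ee_pos: [0.4874, 0.0967, 0.0538]
tcp_rot: [[-0.118, 0.006, 0.993], [-0.993, 0.006, -0.118], [-0.007, -1.0, 0.005]]
ft_force: [-0.8, 8.3, -0.7]
finger_gap: 0.0385
```

>>> apply_moves:
  increments:
    - {"dx": 0.15,"dy": 0,"dz": 0,"ax": 0,"ay": 0,"az": 0,"grip": 1}

```text
clock: 12.62
ee_pos: [0.4874, 0.0967, 0.054]
tcp_rot: [[-0.117, 0.006, 0.993], [-0.993, 0.008, -0.117], [-0.009, -1.0, 0.005]]
ft_force: [-0.6, 8.6, -0.1]
finger_gap: 0.0383
```

The stop is felt: a steady 8.6 N and no further travel. Relax, release and rise, then check from above.

>>> apply_moves:
  increments:
    - {"dx": 0,"dy": 0.05,"dz": 0,"ax": 0,"ay": 0,"az": -0.005,"grip": 0.3}
    - {"dx": 0,"dy": 0,"dz": 0,"ax": 0,"ay": 0,"az": 0,"grip": 0.3}
    - {"dx": 0,"dy": 0,"dz": 0,"ax": 0,"ay": 0,"az": 0,"grip": 0.3}
    - {"dx": 0,"dy": -3,"dz": 0,"ax": 0,"ay": 0,"az": 0,"grip": 0.3}
    - {"dx": 0,"dy": -5,"dz": 0,"ax": 0,"ay": 0,"az": 0,"grip": 0.1}

```text
clock: 13.25
ee_pos: [0.4852, 0.0961, 0.1324]
tcp_rot: [[-0.116, -0.001, 0.993], [-0.993, 0.001, -0.116], [-0.001, -1.0, -0.001]]
ft_force: [0.9, -0.1, 0.7]
finger_gap: 0.0757
```

```bash
python3 - <<'E'
from h import *
s=st(); print(s['qpos'])
plan([((.46,.22,.19),20,0,5),((.455,.385,.19),42.5,0,5)],0)
EOF=0
E
```

```text
t 13.25 p [0.4852 0.0961 0.1324] R [[-0.116, -0.001, 0.993], [-0.993, 0.001, -0.116], [-0.001, -1.0, -0.001]] F [ 0.9 -0.1  0.7] gap 0.07572933268457097
[-10.44540623  19.40994373  -5.02419361 116.29378607   2.27158001
  44.40530226 -23.47940416]
[{"dx": -4.01, "dy": -1.92, "dz": -1.31, "ax": 0, "ay": -0.155, "az": 0, "grip": 0}, {"dx": -4.16, "dy": -1.91, "dz": -0.68, "ax": 0, "ay": -0.155, "az": 0, "grip": 0}, {"dx": -4.21, "dy": -1.92, "dz": -0.03, "ax": 0, "ay": -0.155, "az": 0, "grip": 0}, {"dx": -3.92, "dy": 0.01, "dz": 1.29, "ax": 0, "ay": -0.098, "az": 0, "grip": 0}, {"dx": -3.78, "dy": 0, "dz": 1.67, "ax": 0, "ay": -0.098, "az": 0, "grip": 0}]
[{"dx": -3.59, "dy": 0.01, "dz": 2.03, "ax": 0, "ay": -0.099, "az": 0, "grip": 0}, {"dx": -3.38, "dy": 0, "dz": 2.37, "ax": 0, "ay": -0.098, "az": 0, "grip": 0}]
```

>>> apply_moves:
  increments:
    - {"dx": -4.0,"dy": -1.9,"dz": -1.3,"ax": 0,"ay": -0.155,"az": 0,"grip": 0}
    - {"dx": -4.2,"dy": -1.9,"dz": -0.7,"ax": 0,"ay": -0.155,"az": 0,"grip": 0}
    - {"dx": -4.2,"dy": -1.9,"dz": 0,"ax": 0,"ay": -0.155,"az": 0,"grip": 0}
    - {"dx": -3.9,"dy": 0,"dz": 1.3,"ax": 0,"ay": -0.1,"az": 0,"grip": 0}
    - {"dx": -3.8,"dy": 0,"dz": 1.7,"ax": 0,"ay": -0.1,"az": 0,"grip": 0}

```text
clock: 13.88
ee_pos: [0.4582, 0.3055, 0.196]
tcp_rot: [[0.533, 0.007, 0.846], [-0.846, 0.002, 0.533], [0.002, -1.0, 0.007]]
ft_force: [0.8, -0.7, 0.0]
finger_gap: 0.0849
```

>>> apply_moves:
  increments:
    - {"dx": -3.6,"dy": 0,"dz": 2.0,"ax": 0,"ay": -0.1,"az": 0,"grip": 0}
    - {"dx": -3.4,"dy": 0,"dz": 2.4,"ax": 0,"ay": -0.1,"az": 0,"grip": 0}
    - {"dx": 0,"dy": 0,"dz": 0,"ax": 0,"ay": 0,"az": 0,"grip": 0}

```text
clock: 14.25
ee_pos: [0.4525, 0.3933, 0.196]
tcp_rot: [[0.698, 0.007, 0.716], [-0.716, 0.003, 0.698], [0.003, -1.0, 0.007]]
ft_force: [-0.2, -0.5, -0.2]
finger_gap: 0.0854
```

```bash
python3 - <<'E'
from h import *
s=st(); p,d,c=snap('wrist','w5'); P=cloud(d,c); Z=P[...,2]
h=cv2.cvtColor(p,cv2.COLOR_RGB2HSV); org=(h[...,0]<18)&(h[...,1]>170)&(h[...,2]>120)
m=(d>0)&org&(Z>.085)&(Z<.11)
k=cv2.connectedComponentsWithStats(m.astype(np.uint8)); i=1+np.argmax(k[2][1:,4]); m=k[1]==i
print('bar',m.sum(),rect(P,m),np.percentile(Z[m],[5,50,95]),k[3][i])
g=(d>0)&(Z>.058)&(Z<.068)&(P[...,0]>.4)&(P[...,1]>.34)&(h[...,0]>15)&(h[...,0]<35)&(h[...,1]>80)
if g.sum()>5: print('collar',rect(P,g))
p2,d2,c2=snap('top','top5'); P2=cloud(d2,c2)
a=cv2.resize(p2[155:220,255:360],None,fx=4,fy=4,interpolation=cv2.INTER_CUBIC); b=cv2.resize(p,None,fx=.75,fy=.75)
o=np.zeros((288,420+384,3),np.uint8);o[:260,:420]=a;o[:,420:]=b; cv2.imwrite('pics/c5.png',o[:,:800,::-1])
p3,d3,c3=snap('scene','scene5')
hs=lambda q:cv2.cvtColor(q,cv2.COLOR_RGB2HSV)
for q,D,c,n in((p2,d2,c2,'top'),(p3,d3,c3,'scene')):
    PP=cloud(D,c); hh=hs(q); X=(PP[...,:2]-O)@EX; Y=(PP[...,:2]-O)@np.array([-EX[1],EX[0]])
    mm=(D>0)&(hh[...,0]<15)&(hh[...,1]>80)&(hh[...,2]<170)&(X>-.13)&(X<-.03)&(abs(Y)<.03)&(PP[...,2]>.045)&(PP[...,2]<.06)
    if mm.sum(): print(n,mm.sum(),'pin front x',np.percentile(X[mm],[1,5]),'y',np.percentile(Y[mm],[2,98]),'z',np.median(PP[mm][:,2]))
E
```

```text
t 14.25 p [0.4525 0.3933 0.196 ] R [[0.698, 0.007, 0.716], [-0.716, 0.003, 0.698], [0.003, -1.0, 0.007]] F [-0.2 -0.5 -0.2] gap 0.08535459069963487
bar 1389 (array([462.6, 411. ]), array([13.1, 82.5]), 40.7) [0.09751773 0.10064919 0.10195688] [274.08783297 189.32757379]
collar (array([511.2, 482.4]), array([175.5, 225.5]), 0.4)
top 376 pin front x [-0.10106534 -0.09769235] y [-0.01887255  0.01964806] z 0.05083216254129089
scene 357 pin front x [-0.09666684 -0.09324583] y [-0.02090258  0.01616923] z 0.051719623634795986
```

View pics/c5.png

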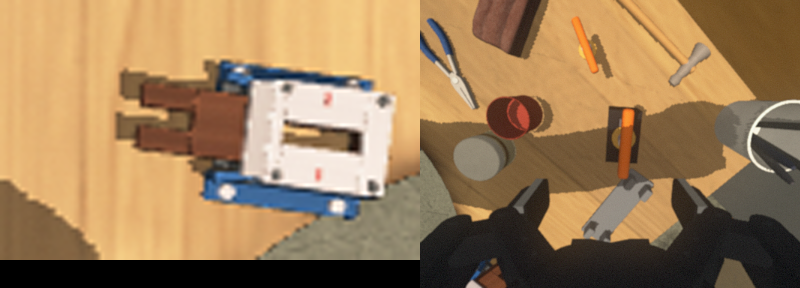

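The pin's front is at holder x ≈ -100 mm and no wood shows through the cover slot, so the pin is home. The wrist view shows the key bar at about (626,145) in the montage. I'll cross-check the bar's centre in the other views.

```bash
python3 - <<'E'
from h import *
for n in('w5','top0','top5','scene0','w1'):
    p,d,c=load(n); P=cloud(d,c); h=cv2.cvtColor(p,cv2.COLOR_RGB2HSV)
    m=((h[...,0]<18)&(h[...,1]>170)&(h[...,2]>110)).astype(np.uint8)
    k=cv2.connectedComponentsWithStats(m)
    for i in range(1,k[0]):
        if k[2][i,4]<40: continue
        vv,uu=np.where(k[1]==i); W=np.array([ray((u,v),.1,c)[:2] for u,v in zip(uu,vv)])
        if not(.38<W[:,0].mean()<.56 and .33<W[:,1].mean()<.48): continue
        r=cv2.minAreaRect((W*1000).astype(np.float32)); print(n,len(uu),[np.round(x,1) for x in r],'depth z',np.median(P[k[1]==i][:,2]))
    # stand dark top
    X=P; m=(d>0)&(h[...,2]<70)&(P[...,2]>.045)&(P[...,2]<.064)&(P[...,0]>.4)&(P[...,0]<.52)&(P[...,1]>.34)&(P[...,1]<.47)
    if m.sum()>20: print('   stand',rect(P,m))
E
```

```text
w5 1442 [array([462.2, 411.6]), array([15.7, 82.8]), np.float64(40.4)] depth z 0.10061012216682982
   stand (array([462.9, 410.6]), array([43. , 71.6]), 40.5)
top0 224 [array([462.4, 408.7]), array([14.2, 82. ]), np.float64(40.1)] depth z 0.09795722087644676
   stand (array([462.9, 409.4]), array([44.8, 71.7]), 40.4)
scene0 226 [array([456. , 397.3]), array([26.9, 84.4]), np.float64(38.7)] depth z 0.09539113730703469
   stand (array([458.1, 404.3]), array([39.9, 70.9]), 42.0)
w1 2407 [array([471.7, 403.5]), array([17.8, 67.4]), np.float64(41.8)] depth z 0.10054286839394597
   stand (array([463.9, 410.3]), array([43.2, 71.8]), 40.8)
```

The views agree on the key's axis at (0.4627, 0.4103), jaw angle 40.5°. Go down and grip the bar.

```bash
python3 - <<'E'
from h import *
plan([((.4627,.4103,.120),40.5,0,3.5)],0)
E
```

```text
[{"dx": -0.31, "dy": 2.54, "dz": 0.67, "ax": 0, "ay": 0.02, "az": 0, "grip": 0}, {"dx": -0.32, "dy": 2.54, "dz": 0.67, "ax": -0.003, "ay": 0.02, "az": 0, "grip": 0}, {"dx": -0.33, "dy": 2.54, "dz": 0.66, "ax": -0.003, "ay": 0.02, "az": 0.004, "grip": 0}]
```

>>> apply_moves:
  increments:
    - {"dx": -0.3,"dy": 2.5,"dz": 0.65,"ax": -0.002,"ay": 0.02,"az": 0.001,"grip": 0}
    - {"dx": -0.3,"dy": 2.5,"dz": 0.65,"ax": -0.002,"ay": 0.02,"az": 0.001,"grip": 0}
    - {"dx": -0.3,"dy": 2.0,"dz": 0.65,"ax": -0.003,"ay": 0.02,"az": 0.002,"grip": 0}
    - {"dx": 0,"dy": 0,"dz": 0,"ax": 0,"ay": 0,"az": 0,"grip": 0}

```text
clock: 14.9
ee_pos: [0.4654, 0.4058, 0.1251]
tcp_rot: [[0.642, 0.002, 0.767], [-0.767, -0.002, 0.642], [0.002, -1.0, -0.0]]
ft_force: [-1.2, -0.0, -0.7]
finger_gap: 0.0852
```

```bash
python3 - <<'E'
from h import *
s=st(); plan([((.4627,.4103,.086),40.5,0,2)],0)
E
```

```text
t 14.9 p [0.4654 0.4058 0.1251] R [[0.642, 0.002, 0.767], [-0.767, -0.002, 0.642], [0.002, -1.0, -0.0]] F [-1.2 -0.  -0.7] gap 0.08521963007239652
[{"dx": -0.26, "dy": 1.96, "dz": 0.04, "ax": 0, "ay": -0.005, "az": 0, "grip": 0}, {"dx": -0.26, "dy": 1.95, "dz": 0.04, "ax": 0, "ay": -0.005, "az": 0, "grip": 0}]
```

>>> apply_moves:
  increments:
    - {"dx": -0.25,"dy": 1.9,"dz": 0.05,"ax": 0,"ay": -0.005,"az": 0,"grip": 0}
    - {"dx": -0.25,"dy": 1.8,"dz": 0,"ax": 0,"ay": -0.003,"az": 0,"grip": 0}
    - {"dx": 0,"dy": 0,"dz": 0,"ax": 0,"ay": 0,"az": 0,"grip": 0}

```text
clock: 15.28
ee_pos: [0.4629, 0.4097, 0.0871]
tcp_rot: [[0.648, 0.003, 0.762], [-0.762, -0.001, 0.648], [0.003, -1.0, 0.001]]
ft_force: [-1.0, -0.6, 0.6]
finger_gap: 0.0855
```

```bash
python3 - <<'E'
from h import *
s=st(); plan([((.4627,.4103,.086),40.5,0,2)],0)
E
```

```text
t 15.275 p [0.4629 0.4097 0.0871] R [[0.648, 0.003, 0.762], [-0.762, -0.001, 0.648], [0.003, -1.0, 0.001]] F [-1.  -0.6  0.6] gap 0.08545815695042014
[{"dx": -0.06, "dy": 0.11, "dz": 0.02, "ax": 0, "ay": 0, "az": 0.003, "grip": 0}]
```

Close, then lift 7 cm.

>>> apply_moves:
  increments:
    - {"dx": 0,"dy": 0,"dz": 0,"ax": 0,"ay": 0,"az": 0.003,"grip": 1}
    - {"dx": 0,"dy": 0,"dz": 0,"ax": 0,"ay": 0,"az": 0,"grip": 1}
    - {"dx": 0,"dy": 0,"dz": 0,"ax": 0,"ay": 0,"az": 0,"grip": 1}
    - {"dx": 0,"dy": 0,"dz": 0,"ax": 0,"ay": 0,"az": 0,"grip": 1}
    - {"dx": 0,"dy": 0,"dz": 0,"ax": 0,"ay": 0,"az": 0,"grip": 1}

```text
clock: 15.9
ee_pos: [0.4635, 0.41, 0.0887]
tcp_rot: [[0.648, 0.002, 0.762], [-0.762, 0.002, 0.648], [-0.0, -1.0, 0.003]]
ft_force: [1.0, 0.5, -0.7]
finger_gap: 0.0124
```

>>> apply_moves:
  increments:
    - {"dx": 0,"dy": 0,"dz": 0,"ax": 0,"ay": 0,"az": 0,"grip": 1}
    - {"dx": 0,"dy": -1.5,"dz": 0,"ax": 0,"ay": 0,"az": 0,"grip": 1}
    - {"dx": 0,"dy": -2.5,"dz": 0,"ax": 0,"ay": 0,"az": 0,"grip": 1}
    - {"dx": 0,"dy": -2.5,"dz": 0,"ax": 0,"ay": 0,"az": 0,"grip": 1}
    - {"dx": 0,"dy": -2,"dz": 0,"ax": 0,"ay": 0,"az": 0,"grip": 1}

```text
clock: 16.52
ee_pos: [0.4628, 0.4095, 0.1776]
tcp_rot: [[0.648, 0.001, 0.761], [-0.761, 0.001, 0.648], [-0.001, -1.0, 0.001]]
ft_force: [0.5, 0.2, -2.6]
finger_gap: 0.0123
```

```bash
python3 - <<'E'
from h import *
s=st(); K=O+EX*.008; print(K); plan([((.47,.20,.185),10,0,5),((*K,.175),-7,0,5)],1)
E
```

```text
t 16.525 p [0.4628 0.4095 0.1776] R [[0.648, 0.001, 0.761], [-0.761, 0.001, 0.648], [-0.001, -1.0, 0.001]] F [ 0.5  0.2 -2.6] gap 0.012308771215696375
[0.4773248 0.01746  ]
[{"dx": 3.28, "dy": -0.15, "dz": -2.61, "ax": 0, "ay": 0.106, "az": 0, "grip": 1}, {"dx": 3.54, "dy": -0.15, "dz": -2.24, "ax": 0, "ay": 0.106, "az": 0, "grip": 1}, {"dx": 3.76, "dy": -0.15, "dz": -1.86, "ax": 0, "ay": 0.106, "az": 0, "grip": 1}, {"dx": 3.94, "dy": -0.16, "dz": -1.45, "ax": 0, "ay": 0.106, "az": 0, "grip": 1}, {"dx": 4.06, "dy": -0.15, "dz": -1.02, "ax": 0, "ay": 0.107, "az": 0, "grip": 1}]
[{"dx": 4.53, "dy": 0.24, "dz": -0.61, "ax": 0, "ay": 0.074, "az": 0, "grip": 1}, {"dx": 4.56, "dy": 0.24, "dz": -0.27, "ax": 0, "ay": 0.074, "az": 0, "grip": 1}, {"dx": 4.57, "dy": 0.25, "dz": 0.06, "ax": 0, "ay": 0.074, "az": 0, "grip": 1}, {"dx": 4.55, "dy": 0.24, "dz": 0.4, "ax": 0, "ay": 0.074, "az": 0, "grip": 1}]
```

>>> apply_moves:
  increments:
    - {"dx": 3.3,"dy": -0.15,"dz": -2.6,"ax": 0,"ay": 0.106,"az": 0,"grip": 1}
    - {"dx": 3.5,"dy": -0.15,"dz": -2.2,"ax": 0,"ay": 0.106,"az": 0,"grip": 1}
    - {"dx": 3.8,"dy": -0.15,"dz": -1.9,"ax": 0,"ay": 0.106,"az": 0,"grip": 1}
    - {"dx": 3.9,"dy": -0.15,"dz": -1.4,"ax": 0,"ay": 0.106,"az": 0,"grip": 1}
    - {"dx": 4.1,"dy": -0.15,"dz": -1.0,"ax": 0,"ay": 0.106,"az": 0,"grip": 1}

```text
clock: 17.15
ee_pos: [0.47, 0.1984, 0.1912]
tcp_rot: [[0.164, 0.006, 0.987], [-0.987, 0.007, 0.164], [-0.006, -1.0, 0.008]]
ft_force: [1.1, -0.6, -1.9]
finger_gap: 0.0125
```

>>> apply_moves:
  increments:
    - {"dx": 4.5,"dy": 0,"dz": -0.6,"ax": 0,"ay": 0.074,"az": 0,"grip": 1}
    - {"dx": 4.6,"dy": 0,"dz": -0.3,"ax": 0,"ay": 0.074,"az": 0,"grip": 1}
    - {"dx": 4.6,"dy": 0,"dz": 0,"ax": 0,"ay": 0.074,"az": 0,"grip": 1}
    - {"dx": 4.0,"dy": 0,"dz": 0.4,"ax": 0,"ay": 0.074,"az": 0,"grip": 1}
    - {"dx": 0,"dy": 0,"dz": 0,"ax": 0,"ay": 0,"az": 0,"grip": 1}

```text
clock: 17.77
ee_pos: [0.4747, 0.013, 0.1952]
tcp_rot: [[-0.146, 0.013, 0.989], [-0.989, 0.009, -0.146], [-0.011, -1.0, 0.011]]
ft_force: [-0.0, 1.4, -1.7]
finger_gap: 0.0124
```

```bash
python3 - <<'E'
from h import *
s=st(); K=O+EX*.008; print(s['qpos']); plan([((*K,.165),-7,0,2.5)],1)
E
```

```text
t 17.775 p [0.4747 0.013  0.1952] R [[-0.146, 0.013, 0.989], [-0.989, 0.009, -0.146], [-0.011, -1.0, 0.011]] F [-0.   1.4 -1.7] gap 0.012369794154781085
[-2.76918209e+00  1.17361909e+01 -2.48853122e+00  1.16593134e+02
  6.39918074e-02  5.09023486e+01 -1.36387583e+01]
[{"dx": -0.22, "dy": 1.51, "dz": 0.08, "ax": -0.006, "ay": -0.012, "az": -0.005, "grip": 1}, {"dx": -0.24, "dy": 1.51, "dz": 0.09, "ax": -0.005, "ay": -0.012, "az": -0.006, "grip": 1}]
```

>>> apply_moves:
  increments:
    - {"dx": -0.2,"dy": 1.6,"dz": 0.1,"ax": -0.006,"ay": -0.012,"az": -0.006,"grip": 1}
    - {"dx": -0.2,"dy": 1.6,"dz": 0.1,"ax": -0.005,"ay": -0.012,"az": -0.006,"grip": 1}
    - {"dx": 0,"dy": 0.8,"dz": 0,"ax": 0,"ay": 0,"az": 0,"grip": 1}
    - {"dx": 0,"dy": 0,"dz": 0,"ax": 0,"ay": 0,"az": 0,"grip": 1}

```text
clock: 18.27
ee_pos: [0.4775, 0.0201, 0.1525]
tcp_rot: [[-0.115, -0.001, 0.993], [-0.993, -0.001, -0.115], [0.001, -1.0, -0.001]]
ft_force: [-0.8, 0.0, -1.1]
finger_gap: 0.0127
```

```bash
python3 - <<'E'
from h import *
s=st(); K=O+EX*.008; plan([((*K,.15),-7,0,2.5)],1)
e=np.array(s['ee_pos']);R=np.array(s['tcp_rot'])
p,d,c=snap('scene','scene6'); p2,d2,c2=snap('top','top6')
for n,P,D,q,cc in(('scene',cloud(d,c),d,p,c),('top',cloud(d2,c2),d2,p2,c2)):
    h=cv2.cvtColor(q,cv2.COLOR_RGB2HSV); L=(P-e)@R
    m=(D>0)&(h[...,0]<18)&(h[...,1]>170)&(abs(L[...,0])<.06)&(abs(L[...,2])<.03)&(abs(L[...,1])<.03)
    if m.sum()>10: print(n,m.sum(),'bar x',np.percentile(L[m][:,0],[1,99]),'y',np.percentile(L[m][:,1],[2,98]),'z',np.percentile(L[m][:,2],[2,98]))
    m=(D>0)&(abs(L[...,0])<.03)&(abs(L[...,2])<.03)&(L[...,1]>.066)&(L[...,1]<.085)
    if m.sum()>5: print(n,'wing',m.sum(),np.percentile(L[m],[3,50,97],axis=0).round(4).tolist())
o=np.hstack([cv2.resize(p[190:330,220:350],(557,600),interpolation=cv2.INTER_CUBIC)])
cv2.imwrite('pics/c6.png',o[:,:,::-1])
E
```

```text
t 18.275 p [0.4775 0.0201 0.1525] R [[-0.115, -0.001, 0.993], [-0.993, -0.001, -0.115], [0.001, -1.0, -0.001]] F [-0.8  0.  -1.1] gap 0.012654421720538694
[{"dx": 0.26, "dy": 0.25, "dz": 0.01, "ax": 0, "ay": 0.007, "az": 0, "grip": 1}]
scene 180 bar x [-0.00609385  0.04177379] y [-0.01252472  0.02716805] z [-0.01391223  0.00477855]
scene wing 106 [[-0.0183, 0.0673, -0.0061], [0.0051, 0.0724, -0.0038], [0.0189, 0.0795, 0.0031]]
top 87 bar x [-0.04245049 -0.01233133] y [-1.26026785e-02 -6.02278735e-05] z [-0.0060975   0.00556634]
top wing 10 [[-0.0193, 0.0713, -0.0045], [-0.0129, 0.0733, -0.003], [-0.0077, 0.0789, -0.0011]]
```

View pics/c6.png

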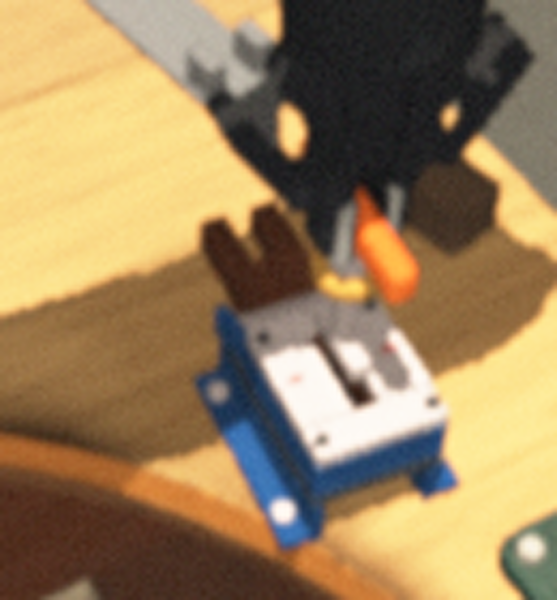

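The crop shows the key upright with its wing over the slot (355,360), and it measures centred in the hand. Align and lower.

>>> apply_moves:
  increments:
    - {"dx": 0.26,"dy": 0,"dz": 0,"ax": 0,"ay": 0.006,"az": 0,"grip": 1}
    - {"dx": 0,"dy": 0,"dz": 0,"ax": 0,"ay": 0,"az": 0,"grip": 1}
    - {"dx": 0,"dy": 0.8,"dz": 0,"ax": 0,"ay": 0,"az": 0,"grip": 1}
    - {"dx": 0,"dy": 0.6,"dz": 0,"ax": 0,"ay": 0,"az": 0,"grip": 1}

```text
clock: 18.88
ee_pos: [0.4783, 0.017, 0.1397]
tcp_rot: [[-0.122, 0.003, 0.992], [-0.992, -0.001, -0.122], [0.0, -1.0, 0.003]]
ft_force: [-0.1, -0.4, -2.6]
finger_gap: 0.0129
```

```bash
python3 - <<'E'
from h import *
s=st(); K=O+EX*.008; plan([((*K,.1),-7,0,1)],1)
E
```

```text
t 18.875 p [0.4783 0.017  0.1397] R [[-0.122, 0.003, 0.992], [-0.992, -0.001, -0.122], [0.0, -1.0, 0.003]] F [-0.1 -0.4 -2.6] gap 0.012850774419893421
[{"dx": -0.01, "dy": 0.99, "dz": -0.03, "ax": 0, "ay": 0, "az": 0, "grip": 1}, {"dx": -0.01, "dy": 0.99, "dz": -0.03, "ax": 0, "ay": 0, "az": 0, "grip": 1}, {"dx": -0.01, "dy": 0.99, "dz": -0.02, "ax": 0, "ay": 0, "az": 0, "grip": 1}, {"dx": -0.01, "dy": 1.0, "dz": -0.03, "ax": -0.003, "ay": 0, "az": 0, "grip": 1}]
```

>>> apply_moves:
  increments:
    - {"dx": 0,"dy": 0.8,"dz": -0.08,"ax": 0,"ay": 0,"az": 0,"grip": 1}
    - {"dx": 0,"dy": 0.8,"dz": 0,"ax": 0,"ay": 0,"az": 0,"grip": 1}

```text
clock: 19.12
ee_pos: [0.4773, 0.0171, 0.1224]
tcp_rot: [[-0.122, 0.002, 0.992], [-0.992, -0.001, -0.122], [0.0, -1.0, 0.002]]
ft_force: [0.8, -0.1, -2.4]
finger_gap: 0.0124
```

>>> apply_moves:
  increments:
    - {"dx": 0,"dy": 0.7,"dz": 0,"ax": 0,"ay": 0,"az": 0,"grip": 1}
    - {"dx": 0,"dy": 0.7,"dz": 0,"ax": 0,"ay": 0,"az": 0,"grip": 1}

```text
clock: 19.38
ee_pos: [0.4772, 0.0171, 0.1071]
tcp_rot: [[-0.122, 0.002, 0.992], [-0.992, -0.001, -0.122], [0.0, -1.0, 0.002]]
ft_force: [-0.5, -0.2, -1.8]
finger_gap: 0.0124
```

```bash
python3 - <<'E'
from h import *
s=st(); K=O+EX*.008; print(np.round(s['wrist_torque'],2)); plan([((*K,.0955),-7,0,.6)],1)
E
```

```text
t 19.375 p [0.4772 0.0171 0.1071] R [[-0.122, 0.002, 0.992], [-0.992, -0.001, -0.122], [0.0, -1.0, 0.002]] F [-0.5 -0.2 -1.8] gap 0.012448788709977971
[-0.03  0.04  0.01]
[{"dx": -0.02, "dy": 0.58, "dz": 0, "ax": 0, "ay": 0, "az": 0, "grip": 1}, {"dx": -0.02, "dy": 0.58, "dz": 0, "ax": 0, "ay": 0, "az": 0, "grip": 1}]
```

Smooth, no resistance. Down to the collar.

>>> apply_moves:
  increments:
    - {"dx": 0,"dy": 0.5,"dz": 0,"ax": 0,"ay": 0,"az": 0,"grip": 1}
    - {"dx": 0,"dy": 0.4,"dz": 0,"ax": 0,"ay": 0,"az": 0,"grip": 1}
    - {"dx": 0,"dy": 0.15,"dz": 0,"ax": 0,"ay": 0,"az": 0,"grip": 1}

```text
clock: 19.75
ee_pos: [0.4771, 0.0171, 0.0955]
tcp_rot: [[-0.122, 0.001, 0.992], [-0.992, -0.001, -0.122], [0.001, -1.0, 0.001]]
ft_force: [-5.2, 0.1, 14.6]
finger_gap: 0.0123
```

>>> apply_moves:
  increments:
    - {"dx": 0,"dy": 0.15,"dz": 0,"ax": 0,"ay": 0,"az": 0,"grip": 1}
    - {"dx": 0,"dy": 0.15,"dz": 0,"ax": 0,"ay": 0,"az": 0,"grip": 1}

```text
clock: 20.0
ee_pos: [0.4774, 0.0172, 0.0951]
tcp_rot: [[-0.122, 0.002, 0.992], [-0.992, -0.001, -0.122], [0.001, -1.0, 0.002]]
ft_force: [-19.0, -0.3, 45.6]
finger_gap: 0.0125
```

The collar seats at 0.0955, as predicted. Ease off and begin the clockwise turn (ay+).

>>> apply_moves:
  increments:
    - {"dx": 0,"dy": -0.15,"dz": 0,"ax": 0,"ay": 0,"az": 0,"grip": 1}
    - {"dx": 0,"dy": 0,"dz": 0,"ax": 0,"ay": 0.1,"az": 0,"grip": 1}
    - {"dx": 0,"dy": 0,"dz": 0,"ax": 0,"ay": 0.16,"az": 0,"grip": 1}

```text
clock: 20.38
ee_pos: [0.4779, 0.017, 0.0977]
tcp_rot: [[-0.379, 0.004, 0.925], [-0.925, -0.0, -0.379], [-0.001, -1.0, 0.003]]
ft_force: [-0.1, -0.0, -3.2]
finger_gap: 0.0127
```

```bash
python3 - <<'E'
from h import *
s=st(); print(s['qpos'],np.round(s['wrist_torque'],2))
E
```

```text
t 20.375 p [0.4779 0.017  0.0977] R [[-0.379, 0.004, 0.925], [-0.925, -0.0, -0.379], [-0.001, -1.0, 0.003]] F [-0.1 -0.  -3.2] gap 0.01266154451031585
[ -6.4673964   21.1517832    0.83149286 119.95628689  -0.40580414
  38.69453085 -27.66498675] [-0.01 -0.01  0.01]
```

>>> apply_moves:
  increments:
    - {"dx": 0,"dy": 0.1,"dz": 0,"ax": 0,"ay": 0.165,"az": 0,"grip": 1}
    - {"dx": 0,"dy": 0,"dz": -0.05,"ax": 0,"ay": 0.165,"az": 0,"grip": 1}
    - {"dx": 0,"dy": 0,"dz": 0,"ax": 0,"ay": 0.165,"az": 0,"grip": 1}
    - {"dx": 0,"dy": 0,"dz": 0,"ax": 0,"ay": 0.165,"az": 0,"grip": 1}

```text
clock: 20.88
ee_pos: [0.478, 0.0174, 0.0971]
tcp_rot: [[-0.878, 0.005, 0.479], [-0.479, -0.0, -0.878], [-0.004, -1.0, 0.003]]
ft_force: [-0.3, -0.1, -1.1]
finger_gap: 0.0126
```

```bash
python3 - <<'E'
from h import *
s=st(); print(s['qpos'],np.round(s['wrist_torque'],2)); K=O+EX*.008; plan([((*K,.0955),-97,0,1)],1)
E
```

```text
t 20.875 p [0.478  0.0174 0.0971] R [[-0.878, 0.005, 0.479], [-0.479, -0.0, -0.878], [-0.004, -1.0, 0.003]] F [-0.3 -0.1 -1.1] gap 0.012626444817775511
[-14.06543831  21.39224277   9.70528119 120.26564552  -5.61709391
  38.46945987 -62.01225581] [-0.01  0.04  0.  ]
[{"dx": 0.01, "dy": 0.04, "dz": -0.01, "ax": 0, "ay": 0.155, "az": 0, "grip": 1}, {"dx": 0.02, "dy": 0.04, "dz": -0.01, "ax": 0, "ay": 0.156, "az": 0, "grip": 1}, {"dx": 0.02, "dy": 0.04, "dz": 0, "ax": 0, "ay": 0.155, "az": -0.003, "grip": 1}, {"dx": 0.01, "dy": 0.04, "dz": -0.01, "ax": 0, "ay": 0.156, "az": 0, "grip": 1}]
```

>>> apply_moves:
  increments:
    - {"dx": 0,"dy": 0.05,"dz": 0,"ax": 0,"ay": 0.155,"az": 0,"grip": 1}
    - {"dx": 0,"dy": 0.05,"dz": 0,"ax": 0,"ay": 0.155,"az": 0,"grip": 1}
    - {"dx": 0,"dy": 0.05,"dz": 0,"ax": 0,"ay": 0.155,"az": 0,"grip": 1}
    - {"dx": 0,"dy": 0,"dz": 0,"ax": 0,"ay": 0.15,"az": 0,"grip": 1}
    - {"dx": 0,"dy": 0,"dz": 0,"ax": 0,"ay": 0,"az": 0,"grip": 1}

```text
clock: 21.5
ee_pos: [0.4786, 0.0178, 0.0961]
tcp_rot: [[-0.991, 0.007, -0.135], [0.135, -0.0, -0.991], [-0.007, -1.0, -0.001]]
ft_force: [-0.1, -0.6, -1.4]
finger_gap: 0.0123
```

```bash
python3 - <<'E'
from h import *
s=st(); print(s['qpos'],np.round(s['wrist_torque'],2)); K=O+EX*.008; plan([((*K,.0955),-97,0,1)],1)
E
```

```text
t 21.5 p [0.4786 0.0178 0.0961] R [[-0.991, 0.007, -0.135], [0.135, -0.0, -0.991], [-0.007, -1.0, -0.001]] F [-0.1 -0.6 -1.4] gap 0.012272323656305657
[-21.22942298  22.13709162  18.15480176 120.50308263 -10.8296408
  38.47796585 -93.62739708] [ 0.05  0.06 -0.04]
[{"dx": 0.13, "dy": 0.06, "dz": 0.05, "ax": 0, "ay": -0.013, "az": -0.007, "grip": 1}]
```

Turned to -97.8° against a target of -97°. Settle and open, then rise.

>>> apply_moves:
  increments:
    - {"dx": 0.1,"dy": 0.05,"dz": 0.05,"ax": 0,"ay": -0.01,"az": -0.007,"grip": 1}
    - {"dx": 0,"dy": 0,"dz": 0,"ax": 0,"ay": 0,"az": 0,"grip": 0.5}
    - {"dx": 0,"dy": 0,"dz": 0,"ax": 0,"ay": 0,"az": 0,"grip": 0.4}
    - {"dx": 0,"dy": 0,"dz": 0,"ax": 0,"ay": 0,"az": 0,"grip": 0.4}
    - {"dx": 0,"dy": -2,"dz": 0,"ax": 0,"ay": 0,"az": 0,"grip": 0.4}

```text
clock: 22.12
ee_pos: [0.4772, 0.0171, 0.1153]
tcp_rot: [[-0.993, -0.002, -0.117], [0.117, 0.001, -0.993], [0.002, -1.0, -0.001]]
ft_force: [0.2, 0.2, -0.5]
finger_gap: 0.0511
```

>>> apply_moves:
  increments:
    - {"dx": 0,"dy": -4,"dz": 0,"ax": 0,"ay": 0,"az": 0,"grip": 0.4}
    - {"dx": 0,"dy": -5,"dz": 0,"ax": 0,"ay": 0,"az": 0,"grip": 0}
    - {"dx": 3,"dy": -4,"dz": 0,"ax": 0,"ay": 0,"az": 0,"grip": 0}
    - {"dx": 4,"dy": -2,"dz": 0,"ax": 0,"ay": 0,"az": 0,"grip": 0}
    - {"dx": 4,"dy": 0,"dz": 0,"ax": 0,"ay": 0,"az": 0,"grip": 0}

```text
clock: 22.75
ee_pos: [0.3672, 0.0294, 0.2712]
tcp_rot: [[-0.993, -0.0, -0.117], [0.117, -0.0, -0.993], [0.0, -1.0, 0.0]]
ft_force: [-0.0, 0.3, -0.5]
finger_gap: 0.0853
```

```bash
python3 - <<'E'
from h import *
s=st()
for n in('top','scene'):
    p,d,c=snap(n,n+'9'); P=cloud(d,c); h=cv2.cvtColor(p,cv2.COLOR_RGB2HSV)
    X=(P[...,:2]-O)@EX; Y=(P[...,:2]-O)@np.array([-EX[1],EX[0]]); Z=P[...,2]
    m=(d>0)&(h[...,0]<18)&(h[...,1]>170)&(abs(X)<.08)&(abs(Y)<.08)&(Z>.07)&(Z<.13)
    if m.sum()>10: print(n,'bar',m.sum(),rect(P,m),'ztop',np.percentile(Z[m],[50,95]),'hold x,y',np.median(X[m]),(Y[m].max()+Y[m].min())/2)
    m=(d>0)&(h[...,0]<15)&(h[...,1]>80)&(h[...,2]<170)&(X>-.13)&(X<-.03)&(abs(Y)<.03)&(Z>.045)&(Z<.06)
    if m.sum(): print(n,'pin front',np.percentile(X[m],[1,5]),np.percentile(Y[m],[2,98]))
    if n=='top': a=cv2.resize(p[150:225,270:370],(400,300),interpolation=cv2.INTER_CUBIC)
    else: b=cv2.resize(p[200:330,220:350],(300,300),interpolation=cv2.INTER_CUBIC)
cv2.imwrite('pics/c9.png',np.hstack([a,b])[:,:,::-1])
for n in('top0','top9'):
    p,d,c=load(n);P=cloud(d,c)
    for t,(x,y) in dict(tin=(.335,.325),jar=(.34,.245),brick=(.602,.109)).items():
        m=(d>0)&(np.hypot(P[...,0]-x,P[...,1]-y)<.06)&(P[...,2]>.025)&(P[...,2]<.075); print(n,t,m.sum(),P[m].mean(0).round(4) if m.sum() else None)
E
```

```text
t 22.75 p [0.3672 0.0294 0.2712] R [[-0.993, -0.0, -0.117], [0.117, -0.0, -0.993], [0.0, -1.0, 0.0]] F [-0.   0.3 -0.5] gap 0.08533059344328456
top bar 205 (array([477.7,  18.5]), array([12.8, 82.4]), 82.8) ztop [0.10495472 0.10778185] hold x,y 0.004995380886775031 0.0002651557177818231
top pin front [-0.10102305 -0.09799581] [-0.01883313  0.01946163]
scene bar 291 (array([474.9,  17.5]), array([15.4, 81.1]), 83.5) ztop [0.1025716  0.10755391] hold x,y 0.013668948042120372 -0.0024206525309234186
scene pin front [-0.09823585 -0.09454472] [-0.02084793  0.01783103]
top0 tin 184 [0.3353 0.3073 0.0495]
top0 jar 591 [0.3404 0.2474 0.0544]
top0 brick 262 [0.6026 0.1094 0.0331]
top9 tin 184 [0.3352 0.3075 0.049 ]
top9 jar 592 [0.3405 0.2473 0.0545]
top9 brick 264 [0.6025 0.1092 0.0331]
```

View pics/c9.png

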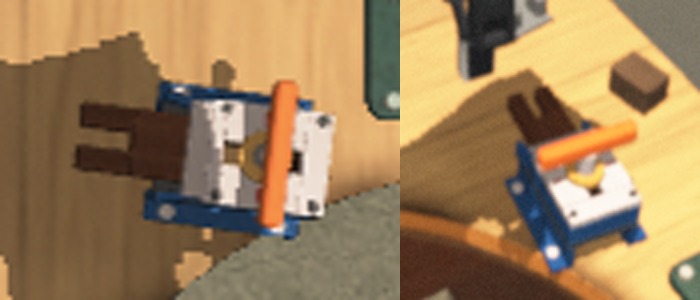

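The bar lies straight across the holder (long axis 172.8° against an ideal 173°). Its top is at 107 mm, so the collar is seated; the pin is home and the other objects have not moved. Hand in.

```bash
python3 -c "
from plant import ticket
print(ticket.hand_in())"
```

```text
the job is handed in; nothing more can be done
None
```

The bench pin is home in its holder and the key is locked in the cover and released. I handed the job in at about 23 s on the robot's clock; the hand-in gave no verdict.

**What I did:** I took the pin from the rack, leaned it 30° so that it toppled flat, and regrasped it across its width. I slid it into the holder until the stop was felt, at a steady 8.6 N. The key then went into the slot until its collar sat on the cover, and I turned it clockwise to 90° and let go.

**Last checks:**

| Check | Result |
|---|---|
| Pin front, holder x | -101 mm (top view), -98 mm (scene view); ideal -100 mm |
| Key bar direction | within about 1° of straight across the holder |
| Bar top | 107 mm, so the collar is on the cover |
| Red tin, cream jar, brown block | unmoved, to under 1 mm |
| Contact with robot | none; gripper open and clear |

**What went wrong or disagreed:**
- **First insertion:** the pin rode too high and met the cover's lip at 61 N. I backed off, lowered it about 3 mm, and it then slid in freely.
- **Pressing the collar home:** this briefly reached about 46 N at the wrist. I eased off before turning.
- **Leaning the pin:** joint 6 ran down to its lower limit (10.87° against 10.77°). I cut the planned 40° lean to 30° because of that.
- **Scene camera:** it reads about 2–3 mm away from the top view. I trusted the top view.

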